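# Swap the cordless rotary tools in the charging dock and select the bay to charge

## Task

The two cordless rotary tools stand in each other's bays of the inclined charging dock: swap them, parking one upright on the bench meanwhile. Then turn the selector on the control unit from its middle (off) dot to the dot on the side of the bay that now holds the stout tool. Leave everything else on the bench where it is.

Things in the scene. Friction and masses are not known exactly. Their poses are not given: they have to be found in the camera images.
- cradle: Fixed white dock, 200 mm wide, 150 deep. Origin midway between the 2 bay seats, 40 mm above bench. z: docked tool's axis, 30 deg from vertical leaning to robot; y: to left bay; x: out of open side, away from robot and up. Seats at z=0; backrest (robot's side) face at x=-25, to z=75; walls 10 thick at y=+-17.5, +-87.5, x -26 to 10, to z=60. Bays 60 wide, open above and at +x.
- left_bay (a point): Centre of the left bay's seat (cradle frame 0, +52.5, 0 mm; +y side, robot's left): where the centre of a docked tool's underside sits. Axes as the cradle's.
- right_bay (a point): Centre of the right bay's seat (cradle frame 0, -52.5, 0 mm; -y side, robot's right). Axes as the cradle's.
- slim_tool: Loose cordless rotary tool with a slim grip, 0.2 to 0.45 kg. Round black battery base 50 mm diameter from 0 to 82 mm; grey grip 28 mm diameter from 82 to 132 mm; metal nose 14 mm thick to 150 mm. Origin: centre of its flat underside; z along its axis towards the nose. Stands by itself on its base.
- stout_tool: Loose cordless rotary tool with a stout grip, 0.2 to 0.45 kg. The same black battery base, 50 mm diameter from 0 to 82 mm; grey grip 44 mm diameter from 82 to 138 mm; metal nose 20 mm thick to 150 mm. Origin: centre of its flat underside; z along its axis towards the nose. Stands by itself on its base.
- unit: Dark control unit (fixed), 150 mm deep, 166 wide; top panel slopes 25 degrees towards the robot (40 mm high in front, 110 at the back). Origin: underside centre; x away from robot, y left, z up. Selector in mid panel, three white dots 44 mm round it: upper (away from robot) is off, 60 degrees to its left is the left bay, 60 degrees to its right the right bay.
- selector (a joint): Angle of the selector, growing clockwise seen from above; three detents: 0.45 left dot (left bay), 1.50 middle dot (off, where it starts), 2.55 right dot (right bay); stops at 0 and 3.0. About 0.06 N m.
- selector_grip (a point): Point on the selector's axis at which to pinch its grip bar (bar 38 mm long, 14 mm wide, its top 7 mm above this point, the disc under it 23 mm below). z: the knob's axis, out of the panel (25 degrees from vertical, leaning to the robot). x: along the bar; the white pointer line is on the -x end. Turns with the knob.
- paste_jar: Bystander: small white jar, 44 mm diameter, 50 mm tall, between dock and unit. Origin: underside centre.
- brass_block: Bystander: brass block 60 x 40 mm, 28 mm tall. Origin: underside centre.
- bit_stand: Bystander: wooden bit stand 70 x 45 mm, with bits 48 mm tall. Origin: underside centre.
- tin: Bystander: round metal tin 60 mm diameter, 42 mm tall. Origin: underside centre.
- brush: Bystander: hand brush lying behind, 170 mm long along its x, about 25 mm tall.
- vise: Red bench vise (fixed) at the right, 190 x 110 mm, 115 mm tall. Origin: underside centre.
- tool_holder: Black tool holder (fixed) at the left, 100 x 180 mm, tools standing in it to 170 mm. Origin: underside centre.

How it is judged:
On the way, in this order (a step that is already met when the one before it is completed fails the run):
1. one tool stands upright on the bench (within 8 degrees), outside the dock and let go (((height (world z) of slim_tool below 0.006 m and angle between slim_tool's own z axis and vertical below 0.14 rad and contact force between the fingers and slim_tool below 0.2 N) or (height (world z) of stout_tool below 0.006 m and angle between stout_tool's own z axis and vertical below 0.14 rad and contact force between the fingers and stout_tool below 0.2 N))), for 0.2 s.
2. the tools have changed bays: each is fully home in the other's former bay, its underside centre within 10 mm of the bay's seat centre and its axis within 5.7 degrees of the bay's, at rest and let go (distance of each of slim_tool, stout_tool from where it was at the start of the episode above 0.08 m and linear speed of each of slim_tool, stout_tool below 0.02 m/s and contact force between the fingers and slim_tool below 0.2 N and contact force between the fingers and stout_tool below 0.2 N and ((distance between slim_tool and left_bay below 0.01 m and angle between the z axis of each of slim_tool, stout_tool and the z axis of cradle, either way round below 0.1 rad and distance between stout_tool and right_bay below 0.01 m) or (distance between slim_tool and right_bay below 0.01 m and angle between the z axis of each of slim_tool, stout_tool and the z axis of cradle, either way round below 0.1 rad and distance between stout_tool and left_bay below 0.01 m))), for 0.2 s.
3. only then, the selector is turned to the dot on the side of the bay that now holds the stout tool, within 0.15 rad (((distance between slim_tool and left_bay below 0.01 m and angle between the z axis of each of slim_tool, stout_tool and the z axis of cradle, either way round below 0.1 rad and distance between stout_tool and right_bay below 0.01 m and value of joint selector between 2.4 and 2.7 rad) or (distance between slim_tool and right_bay below 0.01 m and angle between the z axis of each of slim_tool, stout_tool and the z axis of cradle, either way round below 0.1 rad and distance between stout_tool and left_bay below 0.01 m and value of joint selector between 0.3 and 0.6 rad))), for 0.2 s.
At the end, for the whole second after the job is handed in: Each tool rests, let go, in the bay the other came from: underside centre within 10 mm of the seat centre, axis within 5.7 degrees of the bay's. Selector at rest within 0.15 rad of the dot of the stout tool's bay (0.45 left, 2.55 right) (distance of each of slim_tool, stout_tool from where it was at the start of the episode above 0.08 m and linear speed of each of slim_tool, stout_tool below 0.02 m/s and contact force between the fingers and slim_tool below 0.2 N and contact force between the fingers and stout_tool below 0.2 N and velocity of joint selector between -0.1 and 0.1 rad/s and ((distance between slim_tool and left_bay below 0.01 m and angle between the z axis of each of slim_tool, stout_tool and the z axis of cradle, either way round below 0.1 rad and distance between stout_tool and right_bay below 0.01 m and value of joint selector between 2.4 and 2.7 rad) or (distance between slim_tool and right_bay below 0.01 m and angle between the z axis of each of slim_tool, stout_tool and the z axis of cradle, either way round below 0.1 rad and distance between stout_tool and left_bay below 0.01 m and value of joint selector between 0.3 and 0.6 rad))); the robot touches nothing.
It fails at once if a bystander (jar, brass block, bit stand, tin, brush) is moved more than 25 mm (distance of any of paste_jar, brass_block, bit_stand, tin, brush from where it was at the start of the episode above 0.025 m).
It fails at once if a tool is knocked over or laid down (tilted more than 60 degrees from vertical) (angle between any of slim_tool, stout_tool's own z axis and vertical above 1.05 rad).
It fails at once if the selector is turned away from off (by more than 0.4 rad) while a tool is out of its bay, more than 30 mm from both seats ((value of joint selector above 1.9 rad or value of joint selector below 1.1 rad) and ((distance between slim_tool and left_bay above 0.03 m and distance between slim_tool and right_bay above 0.03 m) or (distance between stout_tool and left_bay above 0.03 m and distance between stout_tool and right_bay above 0.03 m))).
It also fails if it takes over 72 s, if anything falls off the work surface, if the arm or the gripper's body presses on something with over 40 N, if the wrist force passes 120 N, or if a joint passes its speed limit or range.

## Robot

A 6-joint arm with a two-finger parallel gripper is mounted at the origin on the work surface. World frame = base frame: x ahead of the robot, y to its left, z up, the work surface at z = 0. Lengths are in m, angles in rad, forces in N, time in s.
With the tool pointing down it reaches from about 0.375 to 0.975 m from the base axis. Payload 3.8 kg.
Tool frame: the origin (TCP) lies at the very end of the fingers, on their centre line; the grasp point (between the pads) lies 19 mm behind it; z points along the fingers, y is the line along which they close (so a half turn about z gives the same grasp; the last joint's range is limited). The gripper opens to 88 mm and grips with 3 to 60 N. Pads are 18 mm wide; open, the fingers measure 123 mm over their backs; the gripper's body (75 mm by 187 mm) begins 45 mm behind the grasp point.
Start: joints at [1.154, 0.264, 1.604, -0, 1.274, -0.037], TCP at [0.25, 0.627, 0.239] pointing down, gripper open.
Joint ranges: [-2.63, 2.63], [-0.94, 2.18], [0.31, 2.57], [-1.31, 4.45], [0, 2.66], [-2.55, 2.55]. Speed limits (rad/s): [2.57, 2.57, 3.14, 3.14, 3.14, 3.14].

## Interface

Orientations are given as a unit quaternion [x, y, z, w].
In Python, from bench import bot gives the robot as it stands. The module is installed in compiled form; this text tells all that it offers.
- The arm moves only by the shell command python3 -m handwheel 'ROWS' [OPENING]. ROWS is JSON, a list of rows, each an object of numbers: "tx", "ty", "tz": the shift along the tool's x, y, z in m; "wx", "wy", "wz": the turn, a rotation vector about the tool's x, y, z in degrees. A call has 1 to 20 rows; each row shifts and turns the commanded pose from where the row before left it, along the tool's axes as they then stand; what a row does not reach is not made up. A row lasts 1/10 s, in which the tool goes at most 50 mm and 8.59 degrees, less where a joint would pass 70% of its speed; a pose out of reach is approached as far as the arm can. A call is refused whole if a number of a shift passes 0.05 or a number of a turn 8.59, either way. A call with a gripper value outside its range is refused whole. OPENING is the opening, from 0 (shut) to 1 (fully open), set as the call begins (- or left out, the last holds). The fingers move at their own pace and stop on an object; the grip force is fixed at half the most. Time passes only in rows, so rows that do not move let the fingers close. It gives the time, the measured TCP pose, the force, the opening and the grip force at its end, in the units of the state.
- bot.state(): the state, without advancing time (a new reading comes with each control period).
- bot.grab_frame(name): name is "side" or "top" or "wrist"; returns a dict with "pixels" (384x512x3 uint8, red, green, blue), "z_map" (384x512 float32, m along the optical axis (not along the pixel's ray), 0 where there is no reading), "camera_matrix" (3x3 intrinsics, pixels), "extrinsics" (4x4, takes a point from camera to world coordinates); the wrist camera has in their place "tool_from_camera" (4x4, takes a point from camera to tool coordinates, whose origin is the TCP and whose axes are the flange's). Camera axes: x right, y down, z forward; pixel columns grow to the right and rows downward; lengths in m; the calibration is good to about 2 mm. The wrist camera is an equidistant fisheye: a pixel r from the principal point sees the ray r / f radians off the axis. A picture is of the moment at which its call begins: read the wrist's pose just before it.
- bot.job_done(): hands the job in; it is judged then, once.
Trained networks look in the newest picture that a camera, given by its name, has taken for a name from the list of things; names that differ only in an ending like _2 or _b are one class to them, and where a whole thing is asked for, a point or a joint stands for the part that bears it (a point fixed in the world has none). Each returns a list of dicts, best first, with "p" (0 to 1); they miss things now and then, are a little off and sometimes report something else, mostly with a low value. They report only what shows in the picture. A call takes as long as a camera call.
- bot.look_for(label, camera): "rect" ([left, top, width, height] as shares, 0 to 1, of the picture: columns of its width, rows of its height, round what is visible of it).
- bot.masks_of(label, camera): "mask" (384x512 bool, what is visible of it) and "rect" ([left, top, width, height] as shares, 0 to 1, of the picture: columns of its width, rows of its height, round what is visible of it).
- bot.spot_point(label, camera): "centre" ([column, row] as shares, 0 to 1, of the picture: columns of its width, rows of its height: a listed point, or the origin of a listed thing).
The state is a dict: "time_s": time; "q": joint angles; "joint_velocities": joint speeds; "effort": joint torques, N m; "tool_pos": TCP position; "eef_rot": TCP orientation; "force": force on the tool from outside, world axes, zero at the start; "moment": the same for the moment, N m; "grip_width": finger opening in m; "finger_force": force on a finger pad.
Only numpy, scipy, OpenCV 4.12 (cv2) and the standard library are available. Lean on these libraries where they do the work, as an engineer would, in place of code of your own. Each camera call takes 0.05 s, during which the arm holds its last target. There are 200 camera calls.

## Working session

There is one attempt and no reset: what is moved stays moved. The work goes in short steps, Python scripts to look and compute and a shell command to move; the robot and the scene stay as the last step left them, time stands still between calls to the robot, and variables do not carry over. Pictures are saved under pics/ and viewed, at most 10 in all, crops included, and the job is handed in when it is done.

```bash
mkdir -p pics
cat > h.py <<'E'
import numpy as np, cv2
from bench import bot
from scipy.spatial.transform import Rotation as R
def pts(f):
    K=f["camera_matrix"];Z=f["z_map"];E=f["extrinsics"]
    v,u=np.mgrid[0:384,0:512]
    P=np.stack([(u-K[0,2])/K[0,0]*Z,(v-K[1,2])/K[1,1]*Z,Z],-1)
    return P@E[:3,:3].T+E[:3,3]
E
python3 - <<'E'
from h import *
np.set_printoptions(precision=4,suppress=True)
s=bot.state();print({k:np.round(v,3) for k,v in s.items()})
ims=[]
for c in("side","top"):
    f=bot.grab_frame(c);P=pts(f);np.savez(f"{c}.npz",P=P,**f)
    print(c,f["camera_matrix"].ravel(),f["extrinsics"])
    cv2.imwrite(f"pics/{c}0.png",f["pixels"][...,::-1])
    for n in["slim_tool","stout_tool","cradle","unit","selector","paste_jar","brass_block","bit_stand","tin","brush","vise","tool_holder"]:
        m=bot.masks_of(n,c)
        if m:
            k=m[0]["mask"]&(f["z_map"]>0);q=P[k]
            print(n,round(m[0]["p"],2),np.round(np.array(m[0]["rect"])*[512,384,512,384]),k.sum(),"med",np.median(q,0),"lo",np.percentile(q,3,0),"hi",np.percentile(q,97,0))
    for n in["slim_tool","stout_tool","left_bay","right_bay","cradle","selector_grip","unit"]:
        m=bot.spot_point(n,c)
        if m:
            uv=np.array(m[0]["centre"])*[512,384];i=np.clip(uv.astype(int),0,[511,383])
            print(" pt",n,round(m[0]["p"],2),uv,P[i[1],i[0]])
E
```

```text
{'time_s': np.float64(0.0), 'q': array([ 1.154,  0.265,  1.605, -0.   ,  1.274, -0.037]), 'joint_velocities': array([ 0.   , -0.001, -0.001,  0.002, -0.   ,  0.   ]), 'effort': array([  0.   , -50.211, -35.688,   0.073,   0.03 ,  -0.   ]), 'tool_pos': array([0.25 , 0.626, 0.237]), 'eef_rot': array([ 0.189,  0.982, -0.001, -0.   ]), 'force': array([ 0.968, -0.459,  0.44 ]), 'moment': array([ 0.028,  0.03 , -0.036]), 'finger_force': np.float64(0.0), 'grip_width': np.float64(0.088)}
side [390.872    0.     253.998    0.     390.872  196.5565   0.       0.
   1.    ] [[ 0.9469 -0.204   0.2487  0.2266]
 [-0.3215 -0.6231  0.713  -1.0374]
 [ 0.0095 -0.755  -0.6556  1.0663]
 [ 0.      0.      0.      1.    ]]
slim_tool 0.69 [236. 161.  21.  30.] 267 med [0.5869 0.1275 0.1124] lo [0.5528 0.1103 0.0584] hi [0.6359 0.147  0.1699]
stout_tool 0.66 [231. 152.  21.  19.] 258 med [0.6017 0.2274 0.1253] lo [0.568  0.2146 0.0657] hi [0.6509 0.2479 0.1704]
cradle 0.82 [234. 165.  28.  36.] 355 med [0.6075 0.1039 0.0578] lo [0.5612 0.0877 0.0325] hi [0.6737 0.2514 0.0962]
unit 0.57 [261. 211.  53.  57.]
[... 2625 characters left out ...]
109 0.0889 0.0261]
vise 0.92 [396. 213.  53.  63.] 1953 med [ 0.4255 -0.5379  0.0838] lo [ 0.3323 -0.6066  0.0022] hi [ 0.5008 -0.4902  0.1184]
tool_holder 0.66 [ 48. 183.  67.  34.] 2026 med [0.5656 0.5449 0.0405] lo [0.5162 0.4492 0.0013] hi [0.6122 0.6266 0.1476]
 pt slim_tool 0.57 [208.5888 182.592 ] [0.61   0.1292 0.1157]
 pt stout_tool 0.79 [177.92  177.408] [0.6256 0.2266 0.1202]
 pt left_bay 0.88 [176.2816 174.7968] [0.6386 0.2326 0.1051]
 pt right_bay 0.61 [211.712  180.4032] [0.6207 0.1218 0.0953]
 pt cradle 0.93 [196.8128 178.5984] [0.6385 0.1767 0.0433]
 pt selector_grip 0.45 [304.2816 176.4864] [ 0.6282 -0.1734  0.1144]
 pt unit 0.84 [299.8784 178.2144] [ 0.6302 -0.1612  0.0749]
```

View pics/side0.png

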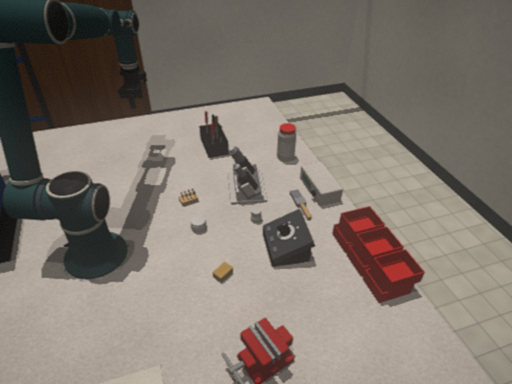

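View pics/top0.png

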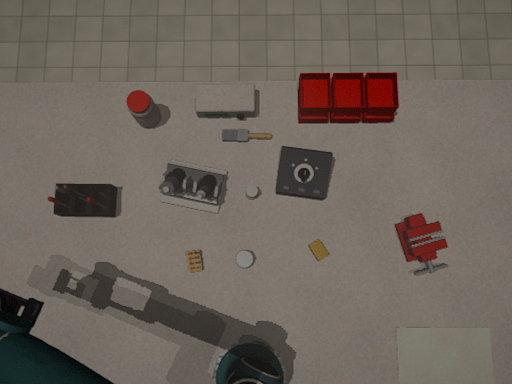

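The side view shows the dock at about (247,182) px, the unit at (287,238) and the jar at (256,215). The top view shows the stout tool in the left bay (about 174,180) and the slim one in the right bay (about 207,185). The selector is at (304,174). The stout tool must therefore go right, which makes the selector target 2.55. Next I fit the dock pose and plan a closer wrist view.

```bash
cat >> h.py <<'E'
def cradleR(yaw):
    return R.from_euler('z',yaw,degrees=True)*R.from_euler('y',-30,degrees=True)
FLIP=R.from_matrix(np.array([[0,1,0],[1,0,0],[0,0,-1]]).T)  # tool x=+y_c, y=+x_c, z=-z_c
def rows(p0,R0,p1,R1,vmax=.045,wmax=8.2,N=None):
    w=(R0.inv()*R1).as_rotvec();d=R0.inv().apply(np.array(p1)-p0)
    n=N or max(1,int(np.ceil(max(np.linalg.norm(d)/vmax,np.degrees(np.linalg.norm(w))/wmax))))
    S=sum(R.from_rotvec(w/n*k).as_matrix() for k in range(n))
    t=np.linalg.solve(S,d);print(n,"x t(mm)",np.round(t*1e3,1),"w(deg)",np.round(np.degrees(w/n),2),"| end p",np.round(p1,4))
def here():
    s=bot.state();return s["tool_pos"],R.from_quat(s["eef_rot"])
E
python3 - <<'E'
from h import *
f=np.load("top.npz");P=f["P"].reshape(-1,3)
k=(P[:,0]>.5)&(P[:,0]<.72)&(P[:,1]>.05)&(P[:,1]<.31)&(P[:,2]>.006)&(P[:,2]<.1)
g=P[k&(P[:,2]<.09)]
r=cv2.minAreaRect((g[:,:2]*1000).astype(np.float32));print("rect",r)
p,r0=here()
Rc=cradleR(-6);o=np.array([.63,.178,.04])
R1=Rc*FLIP;rows(p,r0,o+Rc.apply([0,0,.27]),R1)
mid=np.array([.36,.42,.34]);rows(p,r0,mid,r0)
E
```

```text
rect ((611.4448852539062, 181.07565307617188), (216.35292053222656, 257.4483642578125), 0.13036677241325378)
12 x t(mm) [-44.7  -3.6  -1.2] w(deg) [-2.14 -1.62  6.04] | end p [0.4957 0.1921 0.2738]
6 x t(mm) [-29.8 -25.2 -16.9] w(deg) [0. 0. 0.] | end p [0.36 0.42 0.34]
```

```bash
python3 -m handwheel '[{"tz":-0.04},{"tx":-0.0447,"ty":-0.0036,"tz":-0.0012,"wx":-2.14,"wy":-1.62,"wz":6.04},{"tx":-0.0447,"ty":-0.0036,"tz":-0.0012,"wx":-2.14,"wy":-1.62,"wz":6.04},{"tx":-0.0447,"ty":-0.0036,"tz":-0.0012,"wx":-2.14,"wy":-1.62,"wz":6.04},{"tx":-0.0447,"ty":-0.0036,"tz":-0.0012,"wx":-2.14,"wy":-1.62,"wz":6.04},{"tx":-0.0447,"ty":-0.0036,"tz":-0.0012,"wx":-2.14,"wy":-1.62,"wz":6.04},{"tx":-0.0447,"ty":-0.0036,"tz":-0.0012,"wx":-2.14,"wy":-1.62,"wz":6.04},{"tx":-0.0447,"ty":-0.0036,"tz":-0.0012,"wx":-2.14,"wy":-1.62,"wz":6.04},{"tx":-0.0447,"ty":-0.0036,"tz":-0.0012,"wx":-2.14,"wy":-1.62,"wz":6.04},{"tx":-0.0447,"ty":-0.0036,"tz":-0.0012,"wx":-2.14,"wy":-1.62,"wz":6.04},{"tx":-0.0447,"ty":-0.0036,"tz":-0.0012,"wx":-2.14,"wy":-1.62,"wz":6.04},{"tx":-0.0447,"ty":-0.0036,"tz":-0.0012,"wx":-2.14,"wy":-1.62,"wz":6.04},{"tx":-0.0447,"ty":-0.0036,"tz":-0.0012,"wx":-2.14,"wy":-1.62,"wz":6.04},{},{}]' 1
cat >> h.py <<'E'
def wrist():
    p,r=here();f=bot.grab_frame("wrist");K=f["camera_matrix"];Z=f["z_map"];T=f["tool_from_camera"]
    v,u=np.mgrid[0:384,0:512];a=(u-K[0,2])/K[0,0];b=(v-K[1,2])/K[1,1];th=np.hypot(a,b)
    s=np.tan(np.minimum(th,1.5))/np.maximum(th,1e-9)
    Pc=np.stack([a*s*Z,b*s*Z,Z],-1);Pt=Pc@T[:3,:3].T+T[:3,3]
    Pw=r.apply(Pt.reshape(-1,3)).reshape(Pt.shape)+p
    Pw[(Z<=0)|(th>1.45)]=np.nan
    return f,Pw
E
python3 - <<'E'
from h import *
np.set_printoptions(precision=4,suppress=True)
f,P=wrist();np.savez("w1.npz",P=P,**f);cv2.imwrite("pics/w1.png",f["pixels"][...,::-1])
print(bot.state()["q"],f["tool_from_camera"],f["camera_matrix"].ravel())
for n in["slim_tool","stout_tool","cradle","unit","paste_jar","selector"]:
    for m in bot.masks_of(n,"wrist")[:1]:
        q=P[m["mask"]];q=q[~np.isnan(q[:,0])]
        np.save(f"m_{n}.npy",m["mask"])
        print(n,round(m["p"],2),np.round(np.array(m["rect"])*[512,384,512,384]),len(q),"med",np.median(q,0),"lo",np.percentile(q,3,0),"hi",np.percentile(q,97,0))
for n in["slim_tool","stout_tool","left_bay","right_bay","cradle","selector_grip","unit"]:
    for m in bot.spot_point(n,"wrist")[:1]:
        uv=np.array(m["centre"])*[512,384];i=np.clip(uv.astype(int),0,[511,383]);print(" pt",n,round(m["p"],2),uv,P[i[1],i[0]])
E
```

```text
[ 1.1541  0.2639  1.604   0.      1.2737 -0.0369] [[ 0.0001 -0.9556 -0.2945  0.0757]
 [ 1.     -0.0001  0.0005  0.0006]
 [-0.0005 -0.2945  0.9556 -0.1454]
 [ 0.      0.      0.      1.    ]] [297.3186   0.     251.9662   0.     297.3186 194.4415   0.       0.
   1.    ]
slim_tool 0.35 [215. 318. 106.  31.] 1785 med [0.5174 0.5756 0.0249] lo [0.5154 0.4635 0.0031] hi [0.5193 0.6281 0.0611]invalid input
```

View pics/w1.png

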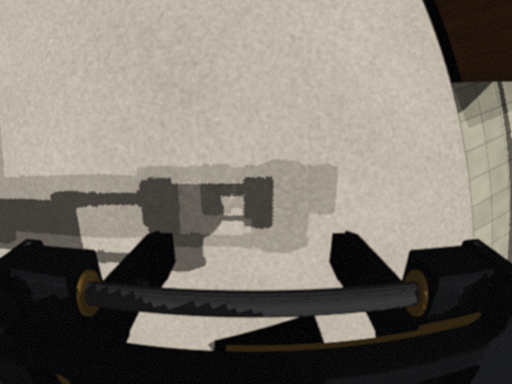

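The wrist picture shows bare bench at the start pose, with the fingers at about (150,250) and (350,250): the move was refused. The empty rows are the likely cause, so I retry without them.

```bash
python3 -m handwheel '[{"tz":-0.04},{"tx":-0.0447,"ty":-0.0036,"tz":-0.0012,"wx":-2.14,"wy":-1.62,"wz":6.04},{"tx":-0.0447,"ty":-0.0036,"tz":-0.0012,"wx":-2.14,"wy":-1.62,"wz":6.04},{"tx":-0.0447,"ty":-0.0036,"tz":-0.0012,"wx":-2.14,"wy":-1.62,"wz":6.04},{"tx":-0.0447,"ty":-0.0036,"tz":-0.0012,"wx":-2.14,"wy":-1.62,"wz":6.04},{"tx":-0.0447,"ty":-0.0036,"tz":-0.0012,"wx":-2.14,"wy":-1.62,"wz":6.04},{"tx":-0.0447,"ty":-0.0036,"tz":-0.0012,"wx":-2.14,"wy":-1.62,"wz":6.04},{"tx":-0.0447,"ty":-0.0036,"tz":-0.0012,"wx":-2.14,"wy":-1.62,"wz":6.04},{"tx":-0.0447,"ty":-0.0036,"tz":-0.0012,"wx":-2.14,"wy":-1.62,"wz":6.04},{"tx":-0.0447,"ty":-0.0036,"tz":-0.0012,"wx":-2.14,"wy":-1.62,"wz":6.04},{"tx":-0.0447,"ty":-0.0036,"tz":-0.0012,"wx":-2.14,"wy":-1.62,"wz":6.04},{"tx":-0.0447,"ty":-0.0036,"tz":-0.0012,"wx":-2.14,"wy":-1.62,"wz":6.04},{"tx":-0.0447,"ty":-0.0036,"tz":-0.0012,"wx":-2.14,"wy":-1.62,"wz":6.04},{"tz":0},{"tz":0}]' 1.0 || exit
cat > look.py <<'E'
import sys
from h import *
np.set_printoptions(precision=4,suppress=True)
nm=sys.argv[1]
f,P=wrist();np.savez(nm+".npz",P=P,**f);cv2.imwrite(f"pics/{nm}.png",f["pixels"][...,::-1])
print(bot.state()["q"])
for n in["slim_tool","stout_tool","cradle","unit","paste_jar","selector"]:
    for m in bot.masks_of(n,"wrist")[:1]:
        q=P[m["mask"]];q=q[~np.isnan(q[:,0])]
        np.save(f"{nm}_{n}.npy",m["mask"])
        if len(q):print(n,round(m["p"],2),np.round(np.array(m["rect"])*[512,384,512,384]),len(q),"med",np.median(q,0),"lo",np.percentile(q,3,0),"hi",np.percentile(q,97,0))
for n in["slim_tool","stout_tool","left_bay","right_bay","cradle","selector_grip"]:
    for m in bot.spot_point(n,"wrist")[:1]:
        uv=np.array(m["centre"])*[512,384];i=np.clip(uv.astype(int),0,[511,383]);print(" pt",n,round(m["p"],2),uv,P[i[1],i[0]])
E
python3 look.py w2
```

```text
invalid input
```

```bash
ls; python3 -m handwheel '[{"tx":0,"ty":0,"tz":-0.04,"wx":0,"wy":0,"wz":0}]'
```

```text
h.py
m_slim_tool.npy
pics
side.npz
top.npz
w1.npz
time_s: 2.8
tool_pos: [0.2487, 0.6234, 0.2716]
eef_rot: [0.189, 0.982, -0.006, -0.001]
force: [-0.2, 0.4, -1.5]
grip_width: 0.0884
finger_force: 0.0
```

```bash
python3 -m handwheel '[{"tz":0.0}]' 1.0
```

```text
invalid input
```

```bash
python3 -m handwheel '[{"tx":-0.0447,"ty":-0.0036,"tz":-0.0012,"wx":-2.14,"wy":-1.62,"wz":6.04},{"tx":-0.0447,"ty":-0.0036,"tz":-0.0012,"wx":-2.14,"wy":-1.62,"wz":6.04},{"tx":-0.0447,"ty":-0.0036,"tz":-0.0012,"wx":-2.14,"wy":-1.62,"wz":6.04},{"tx":-0.0447,"ty":-0.0036,"tz":-0.0012,"wx":-2.14,"wy":-1.62,"wz":6.04},{"tx":-0.0447,"ty":-0.0036,"tz":-0.0012,"wx":-2.14,"wy":-1.62,"wz":6.04},{"tx":-0.0447,"ty":-0.0036,"tz":-0.0012,"wx":-2.14,"wy":-1.62,"wz":6.04},{"tx":-0.0447,"ty":-0.0036,"tz":-0.0012,"wx":-2.14,"wy":-1.62,"wz":6.04},{"tx":-0.0447,"ty":-0.0036,"tz":-0.0012,"wx":-2.14,"wy":-1.62,"wz":6.04},{"tx":-0.0447,"ty":-0.0036,"tz":-0.0012,"wx":-2.14,"wy":-1.62,"wz":6.04},{"tx":-0.0447,"ty":-0.0036,"tz":-0.0012,"wx":-2.14,"wy":-1.62,"wz":6.04},{"tx":-0.0447,"ty":-0.0036,"tz":-0.0012,"wx":-2.14,"wy":-1.62,"wz":6.04},{"tx":-0.0447,"ty":-0.0036,"tz":-0.0012,"wx":-2.14,"wy":-1.62,"wz":6.04},{"tx":0,"ty":0,"tz":0,"wx":0,"wy":0,"wz":0},{"tx":0,"ty":0,"tz":0,"wx":0,"wy":0,"wz":0}]' 1 || exit
cat > look.py <<'E'
import sys
from h import *
np.set_printoptions(precision=4,suppress=True)
nm=sys.argv[1]
f,P=wrist();np.savez(nm+".npz",P=P,**f);cv2.imwrite(f"pics/{nm}.png",f["pixels"][...,::-1])
print(bot.state()["q"])
for n in["slim_tool","stout_tool","cradle","unit","paste_jar","selector"]:
    for m in bot.masks_of(n,"wrist")[:1]:
        q=P[m["mask"]];q=q[~np.isnan(q[:,0])]
        np.save(f"{nm}_{n}.npy",m["mask"])
        if len(q):print(n,round(m["p"],2),np.round(np.array(m["rect"])*[512,384,512,384]),len(q),"med",np.median(q,0),"lo",np.percentile(q,3,0),"hi",np.percentile(q,97,0))
for n in["slim_tool","stout_tool","left_bay","right_bay","cradle","selector_grip"]:
    for m in bot.spot_point(n,"wrist")[:1]:
        uv=np.array(m["centre"])*[512,384];i=np.clip(uv.astype(int),0,[511,383]);print(" pt",n,round(m["p"],2),uv,P[i[1],i[0]])
E
python3 look.py w2
```

```text
time_s: 4.2
tool_pos: [0.4954, 0.1909, 0.3139]
eef_rot: [0.718, 0.646, 0.174, 0.193]
force: [-0.5, 0.3, 0.6]
grip_width: 0.088
finger_force: 0.0
[ 0.5063 -0.3278  2.1241 -0.3646  0.9345  0.7687]
slim_tool 0.96 [217. 172.  38.  47.] 1413 med [0.5808 0.1525 0.1177] lo [0.5529 0.1272 0.0558] hi [0.6301 0.163  0.1703]
stout_tool 0.64 [226.  99.  42.  34.] 1255 med [0.581  0.2493 0.1623] lo [0.5673 0.2296 0.1489] hi [0.6007 0.2673 0.1723]
cradle 0.58 [213.  80.  59. 143.] 3276 med [0.6152 0.1886 0.0761] lo [0.5634 0.1082 0.03  ] hi [0.6763 0.2794 0.0935]
unit 0.58 [230. 274.  80.  72.] 2660 med [ 0.6436 -0.1603  0.0636] lo [ 0.5786 -0.211   0.0079] hi [ 0.7135 -0.098   0.1053]
paste_jar 0.72 [212. 248.  38.  33.] 774 med [0.5892 0.0011 0.0421] lo [ 0.574  -0.0278 -0.0005] hi [0.6114 0.0131 0.0506]
selector 0.64 [267. 324.  20.  21.] 326 med [ 0.6376 -0.1675  0.0931] lo [ 0.6192 -0.1726  0.076 ] hi [ 0.6561 -0.1573  0.1146]
 pt slim_tool 0.92 [237.824  184.2048] [0.5887 0.1581 0.11  ]
 pt stout_tool 0.7 [246.9888 119.0016] [0.5773 0.2457 0.1719]
 pt left_bay 0.43 [ 65.9968 185.3952] [0.3754 0.196  0.0469]
 pt right_bay 0.69 [238.592  181.5936] [0.5906 0.1617 0.11  ]
 pt selector_grip 0.77 [276.1216 344.9088] [ 0.6284 -0.1684  0.1107]
```

View pics/w2.png

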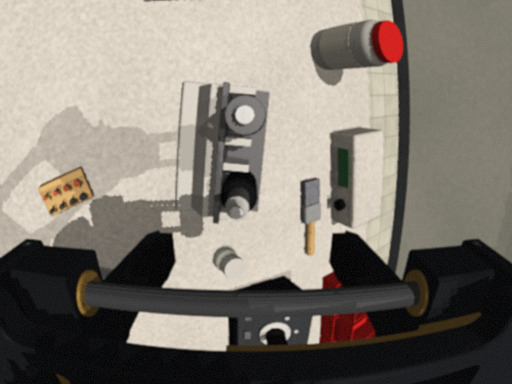

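The wrist view shows the stout tool at (245,115), the slim one at (237,195) and the jar at (228,260). The selector is at (275,335). Next I fit the tools' profile to the depth points of each view.

```bash
cat > fit.py <<'E'
from h import *
from scipy.optimize import least_squares
np.set_printoptions(precision=4,suppress=True)
PROF={"slim_tool":[(25,0,82),(14,82,132),(7,132,150)],"stout_tool":[(25,0,82),(22,82,138),(10,138,150)]}
def sdf(q,name):
    r=np.hypot(q[:,0],q[:,1]);z=q[:,2];ds=[]
    for R_,a,b in PROF[name]:
        dx=r-R_/1e3;dz=np.abs(z-(a+b)/2e3)-(b-a)/2e3
        ds.append(np.hypot(np.maximum(dx,0),np.maximum(dz,0))+np.minimum(np.maximum(dx,dz),0))
    return np.min(ds,0)
def fit(q,name,o0,yaw=-6,tilt=30,free=True):
    def res(x):
        r=R.from_euler('z',x[3],degrees=True)*R.from_euler('y',-x[4],degrees=True)
        e=sdf(r.inv().apply(q-x[:3]),name)
        return np.r_[e,(0 if free else 1)*np.array([x[3]-yaw,x[4]-tilt])]
    s=least_squares(res,np.r_[o0,yaw,tilt],loss="soft_l1",f_scale=.002,x_scale=[.01,.01,.01,5,5])
    return s.x,np.median(np.abs(res(s.x)[:len(q)]))*1e3
E
python3 - <<'E'
from fit import *
O={"stout_tool":np.array([.635,.23,.04]),"slim_tool":np.array([.625,.125,.04])}
W=np.load("w2.npz")["P"]
for n in O:
    qs=[]
    for c in["w2","top","side"]:
        P=np.load(c+".npz")["P"].reshape(-1,3);P=P[~np.isnan(P[:,0])]
        ax=cradleR(-6).inv().apply(P-O[n])
        k=(np.hypot(ax[:,0],ax[:,1])<.034)&(ax[:,2]>.072)&(ax[:,2]<.165)
        q=P[k];qs.append(q[:800])
        print(n,c,len(q),*fit(q,n,O[n]),"fixed tilt",*fit(q,n,O[n],free=False))
    print(n,"all",*fit(np.vstack(qs),n,O[n],free=False))
# backrest top edge & dock plate direction
E
```

```text
stout_tool w2 1102 [  0.6505   0.2348   0.0395 -12.9327  29.8828] 0.4742714359083052 fixed tilt [ 0.6517  0.2405  0.0399 -6.     30.    ] 0.5930977732601763
stout_tool top 207 [  0.6412   0.2303   0.0366 -19.2766  26.1426] 1.151882446410877 fixed tilt [ 0.6504  0.2408  0.041  -6.     30.    ] 1.2867892201485245
stout_tool side 180 [ 0.6492  0.2393  0.0428 -7.7072 30.5182] 1.462049369746473 fixed tilt [ 0.6484  0.241   0.0424 -6.     30.    ] 1.4410543212530145
stout_tool all [ 0.642   0.2355  0.046  -5.9999 30.    ] 2.5104441245057343
slim_tool w2 1246 [  0.6201   0.1252   0.0372 -20.7664  27.5737] 1.0321731329416013 fixed tilt [ 0.6272  0.1379  0.0384 -6.0001 29.9999] 1.209993581965274
slim_tool top 231 [  0.6192   0.128    0.038  -18.7498  26.5398] 1.6255773650201422 fixed tilt [ 0.6272  0.1375  0.0405 -6.     30.    ] 1.4654465196077184
slim_tool side 181 [  0.6214   0.133    0.0398 -11.5192  27.6197] 1.4992474061032262 fixed tilt [ 0.6253  0.1369  0.0422 -6.     30.    ] 1.3567968358055293
slim_tool all [ 0.6277  0.1373  0.0388 -6.0001 29.9999] 1.223328714821485
```

Run:
```python
from fit import *
O={"stout_tool":np.array([.648,.236,.04]),"slim_tool":np.array([.623,.132,.04])}
D={c:np.load(c+".npz")["P"].reshape(-1,3) for c in["w2","top","side"]}
for yaw in(-12,-14,-16):
    r={}
    for n in O:
        qs=[]
        for c,P in D.items():
            P=P[~np.isnan(P[:,0])];ax=cradleR(-13).inv().apply(P-O[n])
            q=P[(np.hypot(ax[:,0],ax[:,1])<.034)&(ax[:,2]>.072)&(ax[:,2]<.165)]
            x,e=fit(q,n,O[n],yaw=yaw,free=False);r.setdefault(c,[]).append(x[:3]);print(yaw,n,c,len(q),x[:3],round(e,2))
    for c,(a,b) in r.items():print("  ",c,"sep",np.linalg.norm(a-b),"yaw",-np.degrees(np.arctan2((a-b)[0],(a-b)[1])),"mid",(a+b)/2)
# dock low-front edge line / walls: fit plane to dock points not near tools
yaw0=-13.5;o=np.array([.635,.183,.04])
P=D["w2"];P=P[~np.isnan(P[:,0])];q=cradleR(yaw0).inv().apply(P-o)
k=(q[:,2]>.066)&(q[:,2]<.08)&(q[:,0]>-.06)&(q[:,0]<-.02)&(abs(q[:,1])<.12);g=q[k]
print("backrest top",len(g),np.percentile(g,[2,50,98],axis=0))
rect=cv2.minAreaRect((g[:,:2]*1000).astype(np.float32));print(rect)
for y0 in(-.0875,-.0175,.0175,.0875):
    k=(abs(q[:,2]-.06)<.006)&(abs(q[:,1]-y0)<.012)&(q[:,0]>-.02)&(q[:,0]<.008);g=q[k]
    if len(g)>5:print("wall",y0,len(g),np.percentile(g,[5,50,95],axis=0))
```

```text
-12 stout_tool w2 1446 [0.6471 0.2356 0.0375] 0.66
-12 stout_tool top 294 [0.6494 0.2351 0.0406] 1.05
-12 stout_tool side 198 [0.6478 0.2353 0.0415] 1.34
-12 slim_tool w2 1229 [0.6267 0.1323 0.0389] 0.79
-12 slim_tool top 221 [0.6269 0.1325 0.0406] 1.32
-12 slim_tool side 178 [0.6244 0.132  0.0417] 1.66
   w2 sep 0.1052162782715404 yaw -11.146537841321688 mid [0.6369 0.1839 0.0382]
   top sep 0.10503355998373083 yaw -12.357121832293899 mid [0.6381 0.1838 0.0406]
   side sep 0.10589061125466977 yaw -12.726010868153725 mid [0.6361 0.1836 0.0416]
-14 stout_tool w2 1446 [0.6466 0.2336 0.0375] 0.66
-14 stout_tool top 294 [0.6491 0.2334 0.0406] 1.07
-14 stout_tool side 198 [0.6473 0.2335 0.0414] 1.35
-14 slim_tool w2 1229 [0.6263 0.1305 0.039 ] 0.76
-14 slim_tool top 221 [0.6265 0.1308 0.0406] 1.32
-14 slim_tool side 178 [0.6241 0.1302 0.0416] 1.7
   w2 sep 0.10505973985301229 yaw -11.157904388085516 mid [0.6364 0.1821 0.0383]
   top sep 0.1050705445780824 yaw -12.389863543489263 mid [0.6378 0.1821 0.0406]
   side sep 0.10583267279852226 yaw -12.703732350231247 mid [0.6357 0.1818 0.0415]
-
[... 441 characters left out ...]
 [0.6373 0.1802 0.0406]
   side sep 0.10561076505726454 yaw -12.82663018893419 mid [0.6353 0.1801 0.0414]
backrest top 880 [[-0.0304 -0.0901  0.0692]
 [-0.0254  0.0018  0.0723]
 [-0.0204  0.0914  0.0745]]
((-25.592243194580078, -0.200836181640625), (9.01873779296875, 189.27444458007812), 1.064542531967163)
wall -0.0875 84 [[-0.0197 -0.0915  0.0553]
 [-0.0133 -0.0878  0.0564]
 [-0.0004 -0.0818  0.0611]]
wall -0.0175 174 [[-0.0184 -0.0273  0.0558]
 [-0.005  -0.0169  0.0573]
 [ 0.0066 -0.0119  0.0604]]
wall 0.0175 146 [[-0.0187  0.014   0.0562]
 [-0.0065  0.0183  0.0578]
 [ 0.0065  0.0225  0.0591]]
wall 0.0875 161 [[-0.0185  0.0833  0.057 ]
 [-0.0061  0.0879  0.0583]
 [ 0.0064  0.0924  0.0599]]
```

```bash
cat >> h.py <<'E'
YAW=-12.4;Rc=cradleR(YAW);O=np.array([.637,.1835,.040]);RT=Rc*FLIP
def bay(side,z,x=0,dy=0): return O+Rc.apply([x,(.0525 if side=="L" else -.0525)+dy,z])
def seq(*wps):
    p,r=here()
    for q,rr,*kw in wps:
        rows(p,r,q,rr,**(kw[0] if kw else {}));p,r=np.array(q),rr
E
python3 - <<'E'
from h import *
seq((bay("R",.19),RT),(bay("R",.094),RT),(bay("R",.094+.15),RT))
E
```

```text
3 x t(mm) [-11.1  -5.9  38.5] w(deg) [ 0.01 -1.06  1.84] | end p [0.5329 0.1526 0.2045]
3 x t(mm) [ 0.  0. 32.] w(deg) [0. 0. 0.] | end p [0.5798 0.1423 0.1214]
4 x t(mm) [  0.   -0.  -37.5] w(deg) [0. 0. 0.] | end p [0.5066 0.1584 0.2513]
```

```bash
python3 -m handwheel '[{"tx":-0.0111,"ty":-0.0059,"tz":0.0385,"wx":0,"wy":-1.06,"wz":1.84},{"tx":-0.0111,"ty":-0.0059,"tz":0.0385,"wx":0,"wy":-1.06,"wz":1.84},{"tx":-0.0111,"ty":-0.0059,"tz":0.0385,"wx":0,"wy":-1.06,"wz":1.84},{"tx":0,"ty":0,"tz":0,"wx":0,"wy":0,"wz":0},{"tx":0,"ty":0,"tz":0,"wx":0,"wy":0,"wz":0}]' 1; python3 look.py w3
python3 - <<'E'
from fit import *
P=np.load("w3.npz")["P"].reshape(-1,3);P=P[~np.isnan(P[:,0])]
for n,o in(("slim_tool",bay("R",0)),("stout_tool",bay("L",0))):
    ax=Rc.inv().apply(P-o);q=P[(np.hypot(ax[:,0],ax[:,1])<.034)&(ax[:,2]>.072)&(ax[:,2]<.165)]
    x,e=fit(q,n,o,yaw=YAW,free=False);print(n,len(q),x,e,"in cradle",Rc.inv().apply(x[:3]-O))
seq((bay("R",.094),RT))
E
```

```text
time_s: 5.35
tool_pos: [0.5326, 0.1522, 0.2041]
eef_rot: [0.753, 0.605, 0.162, 0.202]
force: [-0.5, -0.9, -0.0]
grip_width: 0.088
finger_force: 0.0
[ 0.416  -0.1842  2.2191 -0.463   0.7231  0.9233]
slim_tool 0.72 [225. 157.  55.  75.] 3115 med [0.5771 0.1534 0.1193] lo [0.552  0.131  0.0584] hi [0.6257 0.1631 0.1704]
stout_tool 0.92 [224.  34.  63.  69.] 3516 med [0.5809 0.2472 0.1615] lo [0.5671 0.2228 0.1064] hi [0.6092 0.2673 0.1724]
cradle 0.56 [216.  27.  69. 207.] 5614 med [0.6064 0.1853 0.0804] lo [0.5628 0.1122 0.0291] hi [0.6655 0.2789 0.0929]
unit 0.87 [251. 275. 103.  69.] 3213 med [ 0.6465 -0.1256  0.0662] lo [ 0.5808 -0.1711  0.0053] hi [ 0.7174 -0.0879  0.1056]
paste_jar 0.82 [228. 255.  44.  37.] 1105 med [0.5904 0.0043 0.0408] lo [ 0.5747 -0.0192  0.0062] hi [0.6101 0.013  0.0501]
 pt slim_tool 0.6 [252.5184 172.1856] [0.5905 0.1587 0.1089]
 pt stout_tool 0.56 [254.4128  83.4816] [0.5797 0.2359 0.1585]
 pt left_bay 0.6 [ 23.0912 204.5952] [0.3759 0.1843 0.0209]
 pt cradle 0.87 [255.488  127.4112] [0.6403 0.1822 0.04  ]
slim_tool 3010 [  0.6261   0.1322   0.0386 -12.4001  29.9997] 0.9322896742241047 in cradle [-0.0004 -0.0524 -0.0014]
stout_tool 3856 [  0.6475   0.2352   0.0378 -12.4     29.9997] 0.6192231902989531 in cradle [-0.0018  0.0527 -0.0015]
3 x t(mm) [ 0.  -0.  32.1] w(deg) [ 0.02 -0.01 -0.01] | end p [0.5798 0.1423 0.1214]
```

Both tools fit their seats within 2 mm, so I descend and grip the slim tool.

```bash
Z='' ; python3 -m handwheel '[{"tx":0,"ty":0,"tz":0.032,"wx":0,"wy":0,"wz":0},{"tx":0,"ty":0,"tz":0.032,"wx":0,"wy":0,"wz":0},{"tx":0,"ty":0,"tz":0.02,"wx":0,"wy":0,"wz":0},{"tx":0,"ty":0,"tz":0.012,"wx":0,"wy":0,"wz":0},{"tx":0,"ty":0,"tz":0,"wx":0,"wy":0,"wz":0}]' 1 && python3 -m handwheel '[{"tx":0,"ty":0,"tz":0,"wx":0,"wy":0,"wz":0},{"tx":0,"ty":0,"tz":0,"wx":0,"wy":0,"wz":0},{"tx":0,"ty":0,"tz":0,"wx":0,"wy":0,"wz":0},{"tx":0,"ty":0,"tz":0,"wx":0,"wy":0,"wz":0},{"tx":0,"ty":0,"tz":0,"wx":0,"wy":0,"wz":0},{"tx":0,"ty":0,"tz":0,"wx":0,"wy":0,"wz":0},{"tx":0,"ty":0,"tz":0,"wx":0,"wy":0,"wz":0},{"tx":0,"ty":0,"tz":0,"wx":0,"wy":0,"wz":0}]' 0
```

```text
time_s: 6.5
tool_pos: [0.5792, 0.1415, 0.1195]
eef_rot: [0.753, 0.605, 0.161, 0.201]
force: [0.2, -0.1, 0.6]
grip_width: 0.0885
finger_force: 0.0
time_s: 7.3
tool_pos: [0.5808, 0.1425, 0.1225]
eef_rot: [0.752, 0.605, 0.164, 0.202]
force: [2.1, 0.4, -1.1]
grip_width: 0.0273
finger_force: 30.0
```

Run:
```python
from h import *
p,r=here();print("h",Rc.inv().apply(p-O))
RU=R.from_euler('z',YAW,degrees=True)*FLIP
seq((bay("R",.25),RT),(np.array([.48,-.06,.20]),RU),(np.array([.48,-.06,.10]),RU))
```

```text
h [ 0.00136007 -0.05209786  0.09446303]
4 x t(mm) [ -0.1  -0.3 -38.9] w(deg) [ 0.04 -0.02 -0.  ] | end p [0.5036 0.1591 0.2565]
6 x t(mm) [-36.5   1.   10.3] w(deg) [5. 0. 0.] | end p [ 0.48 -0.06  0.2 ]
3 x t(mm) [ 0.   0.  33.3] w(deg) [0. 0. 0.] | end p [ 0.48 -0.06  0.1 ]
```

```bash
python3 -m handwheel '[{"tx":0,"ty":0,"tz":-0.01,"wx":0,"wy":0,"wz":0},{"tx":0,"ty":0,"tz":-0.03,"wx":0,"wy":0,"wz":0},{"tx":0,"ty":0,"tz":-0.04,"wx":0,"wy":0,"wz":0},{"tx":0,"ty":0,"tz":-0.04,"wx":0,"wy":0,"wz":0},{"tx":0,"ty":0,"tz":-0.034,"wx":0,"wy":0,"wz":0},{"tx":0,"ty":0,"tz":0,"wx":0,"wy":0,"wz":0}]'
python3 - <<'E'
from h import *
RU=R.from_euler('z',YAW,degrees=True)*FLIP
seq((np.array([.48,-.06,.20]),RU),(np.array([.48,-.06,.10]),RU))
E
```

```text
time_s: 7.9
tool_pos: [0.505, 0.1601, 0.2595]
eef_rot: [0.752, 0.605, 0.166, 0.202]
force: [0.3, 0.8, -1.7]
grip_width: 0.0272
finger_force: 29.9
6 x t(mm) [-36.8   0.6  10.6] w(deg) [ 5.06 -0.05 -0.01] | end p [ 0.48 -0.06  0.2 ]
3 x t(mm) [ 0.   0.  33.3] w(deg) [0. 0. 0.] | end p [ 0.48 -0.06  0.1 ]
```

```bash
python3 -m handwheel '[{"tx":-0.0368,"ty":0.0006,"tz":0.0106,"wx":5.06,"wy":-0.05,"wz":0},{"tx":-0.0368,"ty":0.0006,"tz":0.0106,"wx":5.06,"wy":-0.05,"wz":0},{"tx":-0.0368,"ty":0.0006,"tz":0.0106,"wx":5.06,"wy":-0.05,"wz":0},{"tx":-0.0368,"ty":0.0006,"tz":0.0106,"wx":5.06,"wy":-0.05,"wz":0},{"tx":-0.0368,"ty":0.0006,"tz":0.0106,"wx":5.06,"wy":-0.05,"wz":0},{"tx":-0.0368,"ty":0.0006,"tz":0.0106,"wx":5.06,"wy":-0.05,"wz":0},{"tx":0,"ty":0,"tz":0,"wx":0,"wy":0,"wz":0},{"tx":0,"ty":0,"tz":0,"wx":0,"wy":0,"wz":0}]'
python3 - <<'E'
from h import *
f=bot.grab_frame("side");P=pts(f)
g=f["pixels"][140:290,190:340,::-1];cv2.imwrite("pics/s4.png",cv2.resize(g,(600,600),interpolation=cv2.INTER_CUBIC))
p,r=here();print(r.as_matrix()[:,2])
RU=R.from_euler('z',YAW,degrees=True)*FLIP
seq((np.array([.48,-.06,.103]),RU))
E
```

```text
time_s: 8.7
tool_pos: [0.4775, -0.0628, 0.1935]
eef_rot: [0.781, 0.625, -0.005, -0.002]
force: [-0.3, 0.1, -2.7]
grip_width: 0.0272
finger_force: 30.0
[-0.00926281 -0.00256237 -0.99995382]
3 x t(mm) [ 0.9  0.8 30.4] w(deg) [-0.16  0.09 -0.06] | end p [ 0.48  -0.06   0.103]
```

View pics/s4.png

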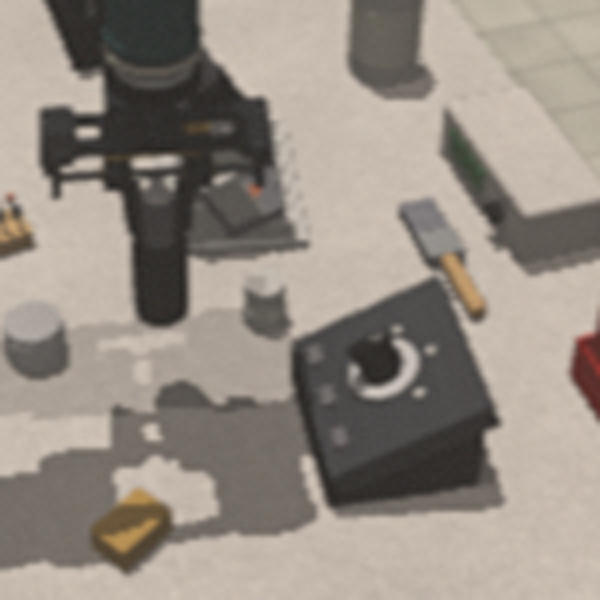

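The crop shows the slim tool hanging vertically in the fingers (at 160,240), clear of the jar (265,305) and the tin (35,340). Lowering it now.

```bash
python3 -m handwheel '[{"tx":0,"ty":0,"tz":0.03,"wx":0,"wy":0,"wz":0},{"tx":0,"ty":0,"tz":0.03,"wx":0,"wy":0,"wz":0},{"tx":0,"ty":0,"tz":0.02,"wx":0,"wy":0,"wz":0},{"tx":0,"ty":0,"tz":0.012,"wx":0,"wy":0,"wz":0},{"tx":0,"ty":0,"tz":0.003,"wx":0,"wy":0,"wz":0},{"tx":0,"ty":0,"tz":0,"wx":0,"wy":0,"wz":0},{"tx":0,"ty":0,"tz":0,"wx":0,"wy":0,"wz":0}]'
```

```text
time_s: 9.45
tool_pos: [0.479, -0.062, 0.1026]
eef_rot: [0.78, 0.626, -0.003, 0.0]
force: [-0.5, -0.2, -3.1]
grip_width: 0.0271
finger_force: 30.0
```

```bash
for i in 1; do python3 -m handwheel '[{"tx":0,"ty":0,"tz":0.004,"wx":0,"wy":0,"wz":0},{"tx":0,"ty":0,"tz":0.001,"wx":0,"wy":0,"wz":0},{"tx":0,"ty":0,"tz":0,"wx":0,"wy":0,"wz":0}]'; python3 -m handwheel '[{"tx":0,"ty":0,"tz":0.001,"wx":0,"wy":0,"wz":0},{"tx":0,"ty":0,"tz":0.001,"wx":0,"wy":0,"wz":0},{"tx":0,"ty":0,"tz":0,"wx":0,"wy":0,"wz":0}]';python3 -m handwheel '[{"tx":0,"ty":0,"tz":0.001,"wx":0,"wy":0,"wz":0},{"tx":0,"ty":0,"tz":0,"wx":0,"wy":0,"wz":0}]'; done
```

```text
time_s: 9.75
tool_pos: [0.4779, -0.0622, 0.0964]
eef_rot: [0.78, 0.626, -0.003, -0.001]
force: [-0.1, 0.6, -2.2]
grip_width: 0.0269
finger_force: 30.0
time_s: 10.05
tool_pos: [0.4785, -0.0624, 0.0953]
eef_rot: [0.78, 0.626, -0.003, -0.0]
force: [-2.0, -0.6, 3.7]
grip_width: 0.027
finger_force: 30.0
time_s: 10.25
tool_pos: [0.4787, -0.0624, 0.0953]
eef_rot: [0.78, 0.626, -0.003, -0.0]
force: [-4.1, 0.7, 11.5]
grip_width: 0.0271
finger_force: 30.0
```

Contact at TCP z≈0.0953, so I release and rise.

```bash
python3 -m handwheel '[{"tx":0,"ty":0,"tz":-0.001,"wx":0,"wy":0,"wz":0},{"tx":0,"ty":0,"tz":0,"wx":0,"wy":0,"wz":0},{"tx":0,"ty":0,"tz":0,"wx":0,"wy":0,"wz":0},{"tx":0,"ty":0,"tz":0,"wx":0,"wy":0,"wz":0},{"tx":0,"ty":0,"tz":0,"wx":0,"wy":0,"wz":0},{"tx":0,"ty":0,"tz":0,"wx":0,"wy":0,"wz":0}]' 1;  python3 -m handwheel '[{"tx":0,"ty":0,"tz":-0.02,"wx":0,"wy":0,"wz":0},{"tx":0,"ty":0,"tz":-0.03,"wx":0,"wy":0,"wz":0},{"tx":0,"ty":0,"tz":-0.045,"wx":0,"wy":0,"wz":0},{"tx":0,"ty":0,"tz":-0.045,"wx":0,"wy":0,"wz":0},{"tx":0,"ty":0,"tz":0,"wx":0,"wy":0,"wz":0},{"tx":0,"ty":0,"tz":0,"wx":0,"wy":0,"wz":0}]'
python3 - <<'E'
from fit import *
f,P=wrist();P=P.reshape(-1,3);P=P[~np.isnan(P[:,0])]
o=np.array([.479,-.062,0.]);q=P[(np.hypot(*(P-o)[:,:2].T)<.034)&(P[:,2]>.02)&(P[:,2]<.165)]
print(len(q),*fit(q,"slim_tool",o,yaw=0,tilt=0,free=False))
seq((bay("L",.21),RT),(bay("L",.094),RT))
E
```

```text
time_s: 10.85
tool_pos: [0.4777, -0.0621, 0.0941]
eef_rot: [0.78, 0.626, -0.004, -0.001]
force: [-0.6, -0.1, 1.1]
grip_width: 0.0729
finger_force: 0.0
time_s: 11.45
tool_pos: [0.4797, -0.0618, 0.2358]
eef_rot: [0.78, 0.626, -0.002, 0.001]
force: [0.3, -0.4, -1.3]
grip_width: 0.0881
finger_force: 0.0
2126 [ 0.4788 -0.0623 -0.0004 -0.      0.    ] 0.47922765304461756
8 x t(mm) [40.7 -0.7  1.3] w(deg) [-3.79  0.04 -0.  ] | end p [0.5457 0.2573 0.2219]
3 x t(mm) [ 0.   0.  38.7] w(deg) [0. 0. 0.] | end p [0.6024 0.2449 0.1214]
```

The slim tool stands upright at (0.479,-0.062). Moving to the stout tool.

```bash
python3 -m handwheel '[{"tx":0.0407,"ty":-0.0007,"tz":0.0013,"wx":-3.79,"wy":0.04,"wz":0},{"tx":0.0407,"ty":-0.0007,"tz":0.0013,"wx":-3.79,"wy":0.04,"wz":0},{"tx":0.0407,"ty":-0.0007,"tz":0.0013,"wx":-3.79,"wy":0.04,"wz":0},{"tx":0.0407,"ty":-0.0007,"tz":0.0013,"wx":-3.79,"wy":0.04,"wz":0},{"tx":0.0407,"ty":-0.0007,"tz":0.0013,"wx":-3.79,"wy":0.04,"wz":0},{"tx":0.0407,"ty":-0.0007,"tz":0.0013,"wx":-3.79,"wy":0.04,"wz":0},{"tx":0.0407,"ty":-0.0007,"tz":0.0013,"wx":-3.79,"wy":0.04,"wz":0},{"tx":0.0407,"ty":-0.0007,"tz":0.0013,"wx":-3.79,"wy":0.04,"wz":0},{"tx":0,"ty":0,"tz":0,"wx":0,"wy":0,"wz":0},{"tx":0,"ty":0,"tz":0,"wx":0,"wy":0,"wz":0}]' 1
python3 - <<'E'
from fit import *
f,P=wrist();P=P.reshape(-1,3);P=P[~np.isnan(P[:,0])]
o=bay("L",0);ax=Rc.inv().apply(P-o);q=P[(np.hypot(ax[:,0],ax[:,1])<.034)&(ax[:,2]>.072)&(ax[:,2]<.165)]
x,e=fit(q,"stout_tool",o,yaw=YAW,free=False);print(len(q),x,e,Rc.inv().apply(x[:3]-O))
seq((bay("L",.094),RT))
E
```

```text
time_s: 12.5
tool_pos: [0.5441, 0.2571, 0.2189]
eef_rot: [0.752, 0.607, 0.16, 0.201]
force: [-0.1, -0.3, 0.0]
grip_width: 0.0881
finger_force: 0.0
3475 [  0.6485   0.2345   0.0384 -12.4     29.9998] 0.5696112419341475 [-0.0005  0.0523 -0.0015]
3 x t(mm) [ 0.5  0.7 38.2] w(deg) [-0.07  0.04  0.04] | end p [0.6024 0.2449 0.1214]
```

```bash
python3 -m handwheel '[{"tx":0.0005,"ty":0.0005,"tz":0.038,"wx":0,"wy":0,"wz":0},{"tx":0.0005,"ty":0.0005,"tz":0.038,"wx":0,"wy":0,"wz":0},{"tx":0.0005,"ty":0.0005,"tz":0.024,"wx":0,"wy":0,"wz":0},{"tx":0,"ty":0,"tz":0.014,"wx":0,"wy":0,"wz":0},{"tx":0,"ty":0,"tz":0,"wx":0,"wy":0,"wz":0}]' 1 && python3 -m handwheel '[{"tx":0,"ty":0,"tz":0,"wx":0,"wy":0,"wz":0},{"tx":0,"ty":0,"tz":0,"wx":0,"wy":0,"wz":0},{"tx":0,"ty":0,"tz":0,"wx":0,"wy":0,"wz":0},{"tx":0,"ty":0,"tz":0,"wx":0,"wy":0,"wz":0},{"tx":0,"ty":0,"tz":0,"wx":0,"wy":0,"wz":0},{"tx":0,"ty":0,"tz":0,"wx":0,"wy":0,"wz":0},{"tx":0,"ty":0,"tz":0,"wx":0,"wy":0,"wz":0}]' 0;python3 - <<'E'
from h import *
p,r=here();print("h",Rc.inv().apply(p-O),(RT.inv()*r).as_rotvec(True))
E
python3 -m handwheel '[{"tx":0,"ty":0,"tz":-0.01,"wx":0,"wy":0,"wz":0},{"tx":0,"ty":0,"tz":-0.03,"wx":0,"wy":0,"wz":0},{"tx":0,"ty":0,"tz":-0.03,"wx":0,"wy":0,"wz":0},{"tx":0,"ty":0,"tz":-0.02,"wx":0,"wy":0,"wz":0},{"tx":0,"ty":0,"tz":-0.01,"wx":0,"wy":0,"wz":0},{"tx":0,"ty":0,"tz":0,"wx":0,"wy":0,"wz":0},{"tx":0,"ty":0,"tz":0,"wx":0,"wy":0,"wz":0}]';python3 - <<'E'
from h import *
p,r=here();print("h",Rc.inv().apply(p-O),(RT.inv()*r).as_rotvec(True))
E
```

```text
time_s: 13.05
tool_pos: [0.6029, 0.2431, 0.1218]
eef_rot: [0.754, 0.604, 0.16, 0.201]
force: [-1.4, -0.2, -0.2]
grip_width: 0.0882
finger_force: 0.0
time_s: 13.75
tool_pos: [0.6031, 0.2463, 0.1246]
eef_rot: [0.753, 0.605, 0.163, 0.201]
force: [-4.2, 0.8, 4.2]
grip_width: 0.0434
finger_force: 30.0
h [0.00193596 0.05403322 0.09656773] [0.00028662 0.05290138 0.03375518]
time_s: 14.45
tool_pos: [0.5538, 0.2561, 0.2094]
eef_rot: [0.753, 0.605, 0.161, 0.201]
force: [-0.1, -0.4, -4.3]
grip_width: 0.0434
finger_force: 30.0
h [0.00083327 0.05305652 0.19515414] [ 0.09521709 -0.04766198  0.00052928]
```

```bash
python3 -m handwheel '[{"tx":-0.025,"ty":0.0005,"tz":0,"wx":0,"wy":0,"wz":0},{"tx":-0.04,"ty":0.0005,"tz":0,"wx":0,"wy":0,"wz":0},{"tx":-0.03,"ty":0.0005,"tz":0,"wx":0,"wy":0,"wz":0},{"tx":-0.01,"ty":0.0005,"tz":0,"wx":0,"wy":0,"wz":0},{"tx":0,"ty":0,"tz":0,"wx":0,"wy":0,"wz":0},{"tx":0,"ty":0,"tz":0,"wx":0,"wy":0,"wz":0},{"tx":0,"ty":0,"tz":0,"wx":0,"wy":0,"wz":0}]'
python3 - <<'E'
from fit import *
f,P=wrist();P=P.reshape(-1,3);P=P[~np.isnan(P[:,0])]
cv2.imwrite("pics/w5.png",f["pixels"][...,::-1])
p,r=here();h=Rc.inv().apply(p-O);print("h",h,(RT.inv()*r).as_rotvec(True))
o=p+r.apply([0,0,.0966]);ax=Rc.inv().apply(P-o);q=P[(np.hypot(ax[:,0],ax[:,1])<.034)&(ax[:,2]>.02)&(ax[:,2]<.081)]
x,e=fit(q,"stout_tool",o,yaw=YAW,free=True);print(len(q),x,e,Rc.inv().apply(x[:3]-O))
x,e=fit(q,"stout_tool",o,yaw=YAW,free=False);print(len(q),x,e,Rc.inv().apply(x[:3]-O))
E
```

```text
time_s: 15.15
tool_pos: [0.5341, 0.1546, 0.2117]
eef_rot: [0.753, 0.605, 0.163, 0.201]
force: [0.1, -0.6, -4.2]
grip_width: 0.0432
finger_force: 30.0
h [ 0.0041 -0.0503  0.1959] [ 0.0083  0.0654 -0.0121]
2121 [  0.5835   0.1423   0.1246 -11.8394  30.3602] 0.2320039697133909 [ 0.0047 -0.0517  0.095 ]
2121 [  0.5831   0.1421   0.1244 -12.4     30.    ] 0.23063821137029455 [ 0.0043 -0.052   0.095 ]
```

View pics/w5.png

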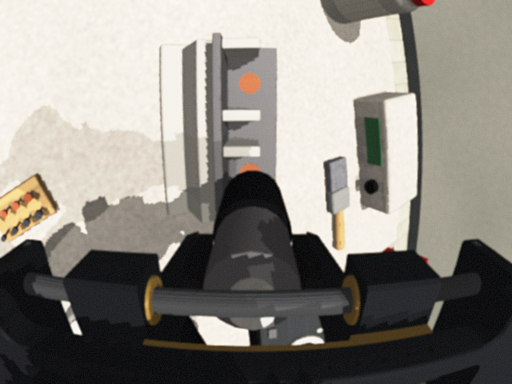

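The view shows the stout tool held in line with the right bay, with its base at (250,190). The left bay is empty, its orange seat pad at (250,83). The tool is centred at y=-52 mm and x=+4 mm, so I descend with a -2.5 mm correction in x.

```bash
python3 -m handwheel '[{"tx":0,"ty":-0.0025,"tz":0.01,"wx":0,"wy":0,"wz":0},{"tx":0,"ty":0,"tz":0.025,"wx":0,"wy":0,"wz":0},{"tx":0,"ty":0,"tz":0.025,"wx":0,"wy":0,"wz":0},{"tx":0,"ty":0,"tz":0.018,"wx":0,"wy":0,"wz":0},{"tx":0,"ty":0,"tz":0.01,"wx":0,"wy":0,"wz":0},{"tx":0,"ty":0,"tz":0.002,"wx":0,"wy":0,"wz":0},{"tx":0,"ty":0,"tz":0,"wx":0,"wy":0,"wz":0}]';  python3 -m handwheel '[{"tx":0,"ty":0,"tz":0.002,"wx":0,"wy":0,"wz":0},{"tx":0,"ty":0,"tz":0.001,"wx":0,"wy":0,"wz":0},{"tx":0,"ty":0,"tz":0,"wx":0,"wy":0,"wz":0}]';python3 - <<'E'
from h import *
p,r=here();h=Rc.inv().apply(p-O);print("h",h)
E
```

```text
time_s: 15.9
tool_pos: [0.5756, 0.1448, 0.1324]
eef_rot: [0.753, 0.605, 0.162, 0.201]
force: [0.7, -0.2, -4.3]
grip_width: 0.043
finger_force: 30.0
time_s: 16.2
tool_pos: [0.5768, 0.1443, 0.1303]
eef_rot: [0.753, 0.605, 0.163, 0.202]
force: [0.6, -0.1, -3.7]
grip_width: 0.0435
finger_force: 30.0
h [ 0.00148924 -0.05121089  0.10340267]
```

```bash
python3 -m handwheel '[{"tx":0,"ty":0,"tz":0.003,"wx":0,"wy":0,"wz":0},{"tx":0,"ty":0,"tz":0.001,"wx":0,"wy":0,"wz":0},{"tx":0,"ty":0,"tz":0.001,"wx":0,"wy":0,"wz":0},{"tx":0,"ty":0,"tz":0,"wx":0,"wy":0,"wz":0}]';  python3 -m handwheel '[{"tx":0,"ty":0,"tz":0.001,"wx":0,"wy":0,"wz":0},{"tx":0,"ty":0,"tz":0.0005,"wx":0,"wy":0,"wz":0},{"tx":0,"ty":0,"tz":0,"wx":0,"wy":0,"wz":0}]';python3 - <<'E'
from h import *
p,r=here();h=Rc.inv().apply(p-O);print("h",h)
E
```

```text
time_s: 16.6
tool_pos: [0.5794, 0.1436, 0.1256]
eef_rot: [0.753, 0.605, 0.162, 0.202]
force: [1.3, 0.6, -5.1]
grip_width: 0.0434
finger_force: 30.0
time_s: 16.9
tool_pos: [0.5801, 0.1436, 0.1245]
eef_rot: [0.753, 0.605, 0.162, 0.202]
force: [-1.2, 0.2, -2.6]
grip_width: 0.0433
finger_force: 30.0
h [ 0.00154934 -0.05122378  0.09667989]
```

```bash
python3 -m handwheel '[{"tx":0,"ty":0,"tz":0.001,"wx":0,"wy":0,"wz":0},{"tx":0,"ty":0,"tz":0,"wx":0,"wy":0,"wz":0}]';  python3 -m handwheel '[{"tx":0,"ty":0,"tz":0,"wx":0,"wy":0,"wz":0},{"tx":0,"ty":0,"tz":0,"wx":0,"wy":0,"wz":0},{"tx":0,"ty":0,"tz":0,"wx":0,"wy":0,"wz":0},{"tx":0,"ty":0,"tz":0,"wx":0,"wy":0,"wz":0},{"tx":0,"ty":0,"tz":0,"wx":0,"wy":0,"wz":0},{"tx":0,"ty":0,"tz":0,"wx":0,"wy":0,"wz":0}]' 1;  python3 -m handwheel '[{"tx":0,"ty":0,"tz":-0.02,"wx":0,"wy":0,"wz":0},{"tx":0,"ty":0,"tz":-0.03,"wx":0,"wy":0,"wz":0},{"tx":0,"ty":0,"tz":-0.045,"wx":0,"wy":0,"wz":0},{"tx":0,"ty":0,"tz":-0.045,"wx":0,"wy":0,"wz":0},{"tx":0,"ty":0,"tz":0,"wx":0,"wy":0,"wz":0},{"tx":0,"ty":0,"tz":0,"wx":0,"wy":0,"wz":0}]'
python3 - <<'E'
from fit import *
f,P=wrist();P=P.reshape(-1,3);P=P[~np.isnan(P[:,0])]
o=bay("R",0);ax=Rc.inv().apply(P-o);q=P[(np.hypot(ax[:,0],ax[:,1])<.034)&(ax[:,2]>.072)&(ax[:,2]<.165)]
for fr in(True,False):
    x,e=fit(q,"stout_tool",o,yaw=YAW,free=fr);print(len(q),x,e,Rc.inv().apply(x[:3]-O))
RU=R.from_euler('z',YAW,degrees=True)*FLIP
seq((np.array([.4788,-.0623,.235]),RU),(np.array([.4788,-.0623,.096]),RU))
E
```

```text
time_s: 17.1
tool_pos: [0.5804, 0.1435, 0.1245]
eef_rot: [0.753, 0.605, 0.162, 0.202]
force: [-8.3, 1.2, 7.0]
grip_width: 0.0431
finger_force: 30.0
time_s: 17.7
tool_pos: [0.5807, 0.1434, 0.1235]
eef_rot: [0.753, 0.605, 0.162, 0.202]
force: [-0.1, -0.7, -0.5]
grip_width: 0.0876
finger_force: 0.0
time_s: 18.3
tool_pos: [0.5126, 0.159, 0.2466]
eef_rot: [0.753, 0.605, 0.164, 0.202]
force: [0.8, -0.1, 0.1]
grip_width: 0.0881
finger_force: 0.0
2733 [  0.6236   0.132    0.037  -12.5384  28.3243] 0.5541755854324392 [-0.0033 -0.0531 -0.0016]
2733 [  0.6261   0.1317   0.0384 -12.4     29.9999] 0.566566715339032 [-0.0004 -0.053  -0.0016]
5 x t(mm) [-44.5   2.3   2.8] w(deg) [ 6.   -0.01 -0.  ] | end p [ 0.4788 -0.0623  0.235 ]
4 x t(mm) [ 0.   0.  34.8] w(deg) [0. 0. 0.] | end p [ 0.4788 -0.0623  0.096 ]
```

The stout tool is home in the right bay. Next I pick up the slim one.

```bash
python3 -m handwheel '[{"tx":-0.0445,"ty":0.0023,"tz":0.0028,"wx":6,"wy":0,"wz":0},{"tx":-0.0445,"ty":0.0023,"tz":0.0028,"wx":6,"wy":0,"wz":0},{"tx":-0.0445,"ty":0.0023,"tz":0.0028,"wx":6,"wy":0,"wz":0},{"tx":-0.0445,"ty":0.0023,"tz":0.0028,"wx":6,"wy":0,"wz":0},{"tx":-0.0445,"ty":0.0023,"tz":0.0028,"wx":6,"wy":0,"wz":0},{"tx":0,"ty":0,"tz":0,"wx":0,"wy":0,"wz":0},{"tx":0,"ty":0,"tz":0,"wx":0,"wy":0,"wz":0}]' 1
python3 - <<'E'
from h import *
RU=R.from_euler('z',YAW,degrees=True)*FLIP
seq((np.array([.4788,-.0623,.096]),RU))
E
```

```text
time_s: 19.05
tool_pos: [0.4792, -0.0595, 0.2327]
eef_rot: [0.781, 0.624, 0.001, 0.003]
force: [-0.6, 0.7, 0.4]
grip_width: 0.0878
finger_force: 0.0
4 x t(mm) [-0.7 -0.1 34.2] w(deg) [ 0.09  0.02 -0.08] | end p [ 0.4788 -0.0623  0.096 ]
```

```bash
python3 -m handwheel '[{"tx":-0.0007,"ty":0,"tz":0.034,"wx":0,"wy":0,"wz":0},{"tx":-0.0007,"ty":0,"tz":0.034,"wx":0,"wy":0,"wz":0},{"tx":-0.0007,"ty":0,"tz":0.034,"wx":0,"wy":0,"wz":0},{"tx":-0.0005,"ty":0,"tz":0.024,"wx":0,"wy":0,"wz":0},{"tx":0,"ty":0,"tz":0.01,"wx":0,"wy":0,"wz":0},{"tx":0,"ty":0,"tz":0,"wx":0,"wy":0,"wz":0}]' 1 && python3 -m handwheel '[{"tx":0,"ty":0,"tz":0,"wx":0,"wy":0,"wz":0},{"tx":0,"ty":0,"tz":0,"wx":0,"wy":0,"wz":0},{"tx":0,"ty":0,"tz":0,"wx":0,"wy":0,"wz":0},{"tx":0,"ty":0,"tz":0,"wx":0,"wy":0,"wz":0},{"tx":0,"ty":0,"tz":0,"wx":0,"wy":0,"wz":0},{"tx":0,"ty":0,"tz":0,"wx":0,"wy":0,"wz":0},{"tx":0,"ty":0,"tz":0,"wx":0,"wy":0,"wz":0}]' 0
python3 -m handwheel '[{"tx":0,"ty":0,"tz":-0.01,"wx":0,"wy":0,"wz":0},{"tx":0,"ty":0,"tz":-0.03,"wx":0,"wy":0,"wz":0},{"tx":0,"ty":0,"tz":-0.04,"wx":0,"wy":0,"wz":0},{"tx":0,"ty":0,"tz":-0.04,"wx":0,"wy":0,"wz":0},{"tx":0,"ty":0,"tz":-0.04,"wx":0,"wy":0,"wz":0},{"tx":0,"ty":0,"tz":0,"wx":0,"wy":0,"wz":0}]'
python3 - <<'E'
from h import *
p,r=here();p1=bay("L",.28,.003)
print("now",p);seq((p1,RT),(bay("L",.2,.003),RT))
# min clearance of slim underside centre along screw path
w=(r.inv()*RT).as_rotvec();d=r.inv().apply(p1-p);n=9
S=sum(R.from_rotvec(w/n*k).as_matrix() for k in range(n));t=np.linalg.solve(S,d)
for k in range(n+1):
    c=p+r.apply([0,0,.0955]);print(np.round(c,3),np.round(Rc.inv().apply(c-O),3));p=p+r.apply(t);r=r*R.from_rotvec(w/n)
E
```

```text
time_s: 19.65
tool_pos: [0.4787, -0.0593, 0.0973]
eef_rot: [0.779, 0.627, 0.002, 0.003]
force: [0.5, -0.6, 0.5]
grip_width: 0.0882
finger_force: 0.0
time_s: 20.35
tool_pos: [0.4806, -0.061, 0.0994]
eef_rot: [0.78, 0.626, 0.003, 0.005]
force: [0.5, -0.5, -0.7]
grip_width: 0.0341
finger_force: 0.0
time_s: 20.95
tool_pos: [0.4825, -0.061, 0.2664]
eef_rot: [0.78, 0.626, 0.007, 0.009]
force: [0.9, 0.3, -1.5]
grip_width: 0.0272
finger_force: 30.0
now [ 0.48254019 -0.06095116  0.26636927]
8 x t(mm) [40.5 -4.3 -3.4] w(deg) [-3.59  0.01 -0.01] | end p [0.5141 0.2643 0.284 ]
2 x t(mm) [ 0. -0. 40.] w(deg) [0. 0. 0.] | end p [0.5531 0.2557 0.2147]
[ 0.485 -0.061  0.171] [-0.018 -0.272  0.161]
[ 0.494 -0.027  0.174] [-0.015 -0.236  0.163]
[0.503 0.008 0.177] [-0.012 -0.2    0.166]
[0.512 0.043 0.181] [-0.01  -0.164  0.168]
[0.52  0.078 0.184] [-0.007 -0.128  0.17 ]
[0.529 0.113 0.187] [-0.005 -0.092  0.173]
[0.537 0.148 0.191] [-0.003 -0.056  0.176]
[0.545 0.184 0.194] [-0.001 -0.02   0.178]
[0.553 0.219 0.198] [0.001 0.016 0.181]
[0.561 0.254 0.201] [0.003 0.053 0.185]
```

The fingers had not quite closed when the lift began, so I measure how the tool sits in the grip.

```bash
cat > held.py <<'E'
from fit import *
import sys
f,P=wrist();P=P.reshape(-1,3);P=P[~np.isnan(P[:,0])]
p,r=here();b=p+r.apply([0,0,.1])
t=r.inv().apply(P-p)
q=P[(np.hypot(t[:,0],t[:,1])<.04)&(t[:,2]>.022)&(t[:,2]<.12)]
z=-r.as_matrix()[:,2]
tilt=np.degrees(np.arccos(z[2]));yaw=np.degrees(np.arctan2(-z[1],-z[0]))
for fr in(True,False):
    x,e=fit(q,"slim_tool",b,yaw=yaw,tilt=tilt,free=fr)
    print(len(q),x,e,"in tool",r.inv().apply(x[:3]-p),"in cradle",Rc.inv().apply(x[:3]-O))
E
python3 held.py
python3 - <<'E'
from h import *
p,r=here();print((( R.from_euler('z',YAW,degrees=True)*FLIP).inv()*r).as_rotvec(True))
E
```

```text
2167 [ 0.4845 -0.0629  0.1579  7.1127  1.1213] 0.24607167717261708 in tool [-0.0013  0.0022  0.105 ] in cradle [-0.0242 -0.2734  0.1501]
2167 [  0.4844  -0.0633   0.1579 -15.6961   1.017 ] 0.25555761639955293 in tool [-0.0016  0.0021  0.105 ] in cradle [-0.0242 -0.2738  0.1502]
[-1.01538462 -0.05772639  0.08444434]
```

```bash
python3 -m handwheel '[{"tx":0,"ty":0,"tz":-0.025,"wx":0,"wy":0,"wz":0},{"tx":0.0405,"ty":-0.0043,"tz":-0.0034,"wx":-3.59,"wy":0,"wz":0},{"tx":0.0405,"ty":-0.0043,"tz":-0.0034,"wx":-3.59,"wy":0,"wz":0},{"tx":0.0405,"ty":-0.0043,"tz":-0.0034,"wx":-3.59,"wy":0,"wz":0},{"tx":0.0405,"ty":-0.0043,"tz":-0.0034,"wx":-3.59,"wy":0,"wz":0},{"tx":0.0405,"ty":-0.0043,"tz":-0.0034,"wx":-3.59,"wy":0,"wz":0},{"tx":0.0405,"ty":-0.0043,"tz":-0.0034,"wx":-3.59,"wy":0,"wz":0},{"tx":0.0405,"ty":-0.0043,"tz":-0.0034,"wx":-3.59,"wy":0,"wz":0},{"tx":0.0405,"ty":-0.0043,"tz":-0.0034,"wx":-3.59,"wy":0,"wz":0},{"tx":0,"ty":0,"tz":0,"wx":0,"wy":0,"wz":0},{"tx":0,"ty":0,"tz":0,"wx":0,"wy":0,"wz":0}]'; python3 held.py;python3 - <<'E'
from h import *
p,r=here();print(Rc.inv().apply(p-O));seq((bay("L",.205,.004),RT))
E
```

```text
time_s: 22.1
tool_pos: [0.5081, 0.2651, 0.2984]
eef_rot: [0.753, 0.608, 0.155, 0.197]
force: [0.7, 0.1, -3.7]
grip_width: 0.0274
finger_force: 30.0
3401 [ 0.5579  0.2541  0.204  -9.9799 28.3765] 0.3182963498177399 in tool [ 0.0015 -0.0025  0.1075] in cradle [0.002  0.052  0.1882]
3401 [  0.5581   0.2528   0.2044 -13.0119  29.1023] 0.43546731385649823 in tool [ 0.0003 -0.0019  0.1073] in cradle [0.0026 0.0508 0.1884]
[0.00616731 0.05107707 0.29565798]
3 x t(mm) [ 0.6 -0.4 30.2] w(deg) [-0.3   0.1   0.04] | end p [0.5515 0.256  0.2195]
```

```bash
python3 -m handwheel '[{"tx":0.0006,"ty":-0.001,"tz":0.03,"wx":-0.3,"wy":0.1,"wz":0},{"tx":0.0006,"ty":-0.001,"tz":0.03,"wx":-0.3,"wy":0.1,"wz":0},{"tx":0.0006,"ty":-0.001,"tz":0.03,"wx":-0.3,"wy":0.1,"wz":0},{"tx":0,"ty":0,"tz":0,"wx":0,"wy":0,"wz":0},{"tx":0,"ty":0,"tz":0,"wx":0,"wy":0,"wz":0}]'; python3 held.py;python3 - <<'E'
from h import *
p,r=here();print(Rc.inv().apply(p-O),(RT.inv()*r).as_rotvec(True))
E
```

```text
time_s: 22.65
tool_pos: [0.5514, 0.255, 0.2213]
eef_rot: [0.753, 0.604, 0.163, 0.202]
force: [0.0, -0.1, -2.1]
grip_width: 0.0272
finger_force: 30.0
3430 [ 0.603   0.2443  0.1278 -9.3168 29.486 ] 0.33613899412705645 in tool [-0.0008 -0.0028  0.1086] in cradle [0.0038 0.052  0.0992]
3430 [  0.6032   0.243    0.1283 -12.151   30.2298] 0.42326498109258176 in tool [-0.002  -0.0021  0.1084] in cradle [0.0044 0.0509 0.0993]
[0.00614287 0.0526308  0.20776348] [-0.22948116  0.12559109  0.13840601]
```

```bash
python3 -m handwheel '[{"tx":0.001,"ty":-0.0025,"tz":0.01,"wx":0,"wy":0,"wz":0},{"tx":0,"ty":0,"tz":0.025,"wx":0,"wy":0,"wz":0},{"tx":0,"ty":0,"tz":0.025,"wx":0,"wy":0,"wz":0},{"tx":0,"ty":0,"tz":0.018,"wx":0,"wy":0,"wz":0},{"tx":0,"ty":0,"tz":0.012,"wx":0,"wy":0,"wz":0},{"tx":0,"ty":0,"tz":0.002,"wx":0,"wy":0,"wz":0},{"tx":0,"ty":0,"tz":0,"wx":0,"wy":0,"wz":0},{"tx":0,"ty":0,"tz":0,"wx":0,"wy":0,"wz":0}]'
python3 - <<'E'
from h import *
p,r=here();print(Rc.inv().apply(p-O),(RT.inv()*r).as_rotvec(True))
E
```

```text
time_s: 23.5
tool_pos: [0.5956, 0.2497, 0.1432]
eef_rot: [0.752, 0.605, 0.166, 0.202]
force: [0.2, 0.5, -3.0]
grip_width: 0.0272
finger_force: 30.0
[0.0042754  0.05577614 0.11673881] [-0.32258988  0.27092456  0.05596838]
```

```bash
python3 -m handwheel '[{"tx":-0.0005,"ty":0,"tz":0.003,"wx":0,"wy":0,"wz":0},{"tx":0,"ty":0,"tz":0.002,"wx":0,"wy":0,"wz":0},{"tx":0,"ty":0,"tz":0.001,"wx":0,"wy":0,"wz":0},{"tx":0,"ty":0,"tz":0,"wx":0,"wy":0,"wz":0}]';python3 -m handwheel '[{"tx":0,"ty":0,"tz":0.001,"wx":0,"wy":0,"wz":0},{"tx":0,"ty":0,"tz":0.001,"wx":0,"wy":0,"wz":0},{"tx":0,"ty":0,"tz":0,"wx":0,"wy":0,"wz":0}]'
python3 - <<'E'
from h import *
p,r=here();print(Rc.inv().apply(p-O),(RT.inv()*r).as_rotvec(True))
E
```

```text
time_s: 23.9
tool_pos: [0.5979, 0.248, 0.1366]
eef_rot: [0.752, 0.605, 0.165, 0.202]
force: [-0.0, -0.9, -3.1]
grip_width: 0.027
finger_force: 30.0
time_s: 24.2
tool_pos: [0.5989, 0.2477, 0.1348]
eef_rot: [0.752, 0.605, 0.165, 0.202]
force: [0.8, 0.0, -3.6]
grip_width: 0.0273
finger_force: 30.0
[0.00327353 0.05453407 0.1076026 ] [-0.23002739  0.18179555  0.03313376]
```

```bash
python3 -m handwheel '[{"tx":0,"ty":0,"tz":0.001,"wx":0,"wy":0,"wz":0},{"tx":0,"ty":0,"tz":0.0005,"wx":0,"wy":0,"wz":0},{"tx":0,"ty":0,"tz":0,"wx":0,"wy":0,"wz":0}]';python3 -m handwheel '[{"tx":0,"ty":0,"tz":0.001,"wx":0,"wy":0,"wz":0},{"tx":0,"ty":0,"tz":0,"wx":0,"wy":0,"wz":0}]'
python3 - <<'E'
from h import *
p,r=here();print(Rc.inv().apply(p-O),(RT.inv()*r).as_rotvec(True))
E
```

```text
time_s: 24.5
tool_pos: [0.5997, 0.2476, 0.1336]
eef_rot: [0.752, 0.605, 0.165, 0.202]
force: [0.2, -0.8, -3.4]
grip_width: 0.0272
finger_force: 30.0
time_s: 24.7
tool_pos: [0.6003, 0.2479, 0.1333]
eef_rot: [0.752, 0.605, 0.165, 0.202]
force: [-1.2, 1.4, 0.2]
grip_width: 0.0273
finger_force: 30.0
[0.00365014 0.05503032 0.10558971] [-0.26279793  0.23193443  0.05360508]
```

Contact begins at z_c=0.1056, as expected. I press 1 mm more, release, back off and check.

```bash
python3 -m handwheel '[{"tx":0,"ty":0,"tz":0.001,"wx":0,"wy":0,"wz":0},{"tx":0,"ty":0,"tz":0,"wx":0,"wy":0,"wz":0}]';  python3 -m handwheel '[{"tx":0,"ty":0,"tz":0,"wx":0,"wy":0,"wz":0},{"tx":0,"ty":0,"tz":0,"wx":0,"wy":0,"wz":0},{"tx":0,"ty":0,"tz":0,"wx":0,"wy":0,"wz":0},{"tx":0,"ty":0,"tz":0,"wx":0,"wy":0,"wz":0},{"tx":0,"ty":0,"tz":0,"wx":0,"wy":0,"wz":0},{"tx":0,"ty":0,"tz":0,"wx":0,"wy":0,"wz":0}]' 1;  python3 -m handwheel '[{"tx":0,"ty":0,"tz":-0.02,"wx":0,"wy":0,"wz":0},{"tx":0,"ty":0,"tz":-0.03,"wx":0,"wy":0,"wz":0},{"tx":0,"ty":0,"tz":-0.045,"wx":0,"wy":0,"wz":0},{"tx":0,"ty":0,"tz":-0.045,"wx":0,"wy":0,"wz":0},{"tx":0,"ty":0,"tz":0,"wx":0,"wy":0,"wz":0},{"tx":0,"ty":0,"tz":0,"wx":0,"wy":0,"wz":0}]'
python3 - <<'E'
from fit import *
f,P=wrist();P=P.reshape(-1,3);P=P[~np.isnan(P[:,0])]
for n,b in(("slim_tool","L"),("stout_tool","R")):
  o=bay(b,0);ax=Rc.inv().apply(P-o);q=P[(np.hypot(ax[:,0],ax[:,1])<.034)&(ax[:,2]>.072)&(ax[:,2]<.165)]
  for fr in(True,False):
    x,e=fit(q,n,o,yaw=YAW,free=fr);print(n,len(q),x,e,Rc.inv().apply(x[:3]-o))
E
```

```text
time_s: 24.9
tool_pos: [0.6008, 0.2485, 0.1333]
eef_rot: [0.752, 0.605, 0.166, 0.202]
force: [-7.4, 2.1, 6.4]
grip_width: 0.0273
finger_force: 30.1
time_s: 25.5
tool_pos: [0.6008, 0.2473, 0.132]
eef_rot: [0.752, 0.605, 0.165, 0.202]
force: [-1.4, 0.6, -0.3]
grip_width: 0.0729
finger_force: 0.0
time_s: 26.1
tool_pos: [0.532, 0.2628, 0.2548]
eef_rot: [0.752, 0.605, 0.167, 0.202]
force: [-0.7, -0.2, -0.7]
grip_width: 0.0884
finger_force: 0.0
slim_tool 1972 [  0.6448   0.2344   0.0372 -15.9613  28.1525] 0.9377759434920024 [-0.0042 -0.0011 -0.0008]
slim_tool 1972 [  0.6483   0.2369   0.0385 -12.4001  29.9999] 0.9594217489912915 [-0.0011  0.0021 -0.0011]
stout_tool 1820 [  0.6226   0.1325   0.0362 -12.1802  27.2014] 0.5697340850254005 [-0.0045 -0.0004 -0.0017]
stout_tool 1820 [  0.627    0.1314   0.0387 -12.4     29.9998] 0.5931152546548943 [ 0.0006 -0.0006 -0.0018]
```

Both tools are home within about 2 mm. Next I locate the unit and move the wrist camera above the selector.

```bash
cat >> h.py <<'E'
def unitR(yaw): return R.from_euler('z',yaw,degrees=True)*R.from_euler('y',-25,degrees=True)
E
python3 - <<'E'
from fit import *
P=np.load("top.npz")["P"].reshape(-1,3)
k=(P[:,0]>.53)&(P[:,0]<.76)&(P[:,1]>-.3)&(P[:,1]<-.06)&(P[:,2]>.03)&(P[:,2]<.14);g=P[k]
r=cv2.minAreaRect((g[:,:2]*1000).astype(np.float32));print(r)
# plane fit of panel
x=g.copy()
for _ in range(10):
    c=np.median(x,0) if _==0 else x.mean(0);n=np.linalg.svd(x-x.mean(0))[2][2];n*=np.sign(n[2]);d=(g-x.mean(0))@n;x=g[abs(d)<.004]
print("normal",n,"tilt",np.degrees(np.arccos(n[2])),"yaw",np.degrees(np.arctan2(-n[1],-n[0])),len(x))
h=g[(d>.015)];print("knob",len(h),h.mean(0),d[d>.015].max())
hd=g[(d>.025)];print(len(hd),hd.mean(0), np.percentile(d,[99,99.7]))
E
```

```text
((652.4229736328125, -178.09347534179688), (166.85214233398438, 149.72740173339844), 81.8888931274414)
normal [-0.4161  0.0559  0.9076] tilt 24.821984494546843 yaw -7.64810260905918 1574
knob 77 [ 0.6332 -0.1745  0.1111] 0.0512944393320353
60 [ 0.6312 -0.1742  0.116 ] [0.0434 0.0469]
```

```bash
cat >> h.py <<'E'
FLIP2=R.from_matrix(np.diag([-1.,1,-1]));UYAW=-8.0;RUn=unitR(UYAW);RK=RUn*FLIP2;G=np.array([.633,-.1755,.112])
E
python3 - <<'E'
from h import *
p,r=here();p=p+r.apply([0,0,-.04]);p1=G+RUn.apply([0,0,.15]);rows(p,r,p1,RK,wmax=8)
w=(r.inv()*RK).as_rotvec();d=r.inv().apply(p1-p);n=13
S=sum(R.from_rotvec(w/n*k).as_matrix() for k in range(n));t=np.linalg.solve(S,d)
for k in range(n+1):
    print(np.round(p,3),np.round(r.as_matrix()[:,2],2));p=p+r.apply(t);r=r*R.from_rotvec(w/n)
E
```

```text
12 x t(mm) [-35.5 -18.6   7.3] w(deg) [ 0.23  0.47 -7.82] | end p [ 0.5702 -0.1667  0.2479]
[0.512 0.266 0.287] [ 0.49 -0.1  -0.86]
[0.494 0.237 0.273] [ 0.49 -0.1  -0.87]
[0.479 0.205 0.26 ] [ 0.49 -0.09 -0.87]
[0.467 0.171 0.249] [ 0.48 -0.08 -0.87]
[0.459 0.135 0.241] [ 0.48 -0.08 -0.87]
[0.456 0.098 0.234] [ 0.47 -0.07 -0.88]
[0.456 0.061 0.23 ] [ 0.47 -0.07 -0.88]
[0.461 0.024 0.227] [ 0.46 -0.06 -0.88]
[ 0.47  -0.013  0.227] [ 0.46 -0.06 -0.89]
[ 0.482 -0.048  0.228] [ 0.45 -0.06 -0.89]
[ 0.499 -0.082  0.231] [ 0.44 -0.06 -0.9 ]
[ 0.519 -0.113  0.235] [ 0.43 -0.06 -0.9 ]
[ 0.543 -0.141  0.241] [ 0.43 -0.06 -0.9 ]
[ 0.57  -0.167  0.248] [ 0.42 -0.06 -0.91]
```

```bash
python3 -m handwheel '[{"tx":0,"ty":0,"tz":-0.04,"wx":0,"wy":0,"wz":0},{"tx":-0.0355,"ty":-0.0186,"tz":0.0073,"wx":0.23,"wy":0.47,"wz":-7.82},{"tx":-0.0355,"ty":-0.0186,"tz":0.0073,"wx":0.23,"wy":0.47,"wz":-7.82},{"tx":-0.0355,"ty":-0.0186,"tz":0.0073,"wx":0.23,"wy":0.47,"wz":-7.82},{"tx":-0.0355,"ty":-0.0186,"tz":0.0073,"wx":0.23,"wy":0.47,"wz":-7.82},{"tx":-0.0355,"ty":-0.0186,"tz":0.0073,"wx":0.23,"wy":0.47,"wz":-7.82},{"tx":-0.0355,"ty":-0.0186,"tz":0.0073,"wx":0.23,"wy":0.47,"wz":-7.82},{"tx":-0.0355,"ty":-0.0186,"tz":0.0073,"wx":0.23,"wy":0.47,"wz":-7.82},{"tx":-0.0355,"ty":-0.0186,"tz":0.0073,"wx":0.23,"wy":0.47,"wz":-7.82},{"tx":-0.0355,"ty":-0.0186,"tz":0.0073,"wx":0.23,"wy":0.47,"wz":-7.82},{"tx":-0.0355,"ty":-0.0186,"tz":0.0073,"wx":0.23,"wy":0.47,"wz":-7.82},{"tx":-0.0355,"ty":-0.0186,"tz":0.0073,"wx":0.23,"wy":0.47,"wz":-7.82},{"tx":-0.0355,"ty":-0.0186,"tz":0.0073,"wx":0.23,"wy":0.47,"wz":-7.82},{"tx":0,"ty":0,"tz":0,"wx":0,"wy":0,"wz":0},{"tx":0,"ty":0,"tz":0,"wx":0,"wy":0,"wz":0}]' 0.7
cat > knob.py <<'E'
from h import *
import sys
np.set_printoptions(precision=4,suppress=True)
f,P=wrist();cv2.imwrite(f"pics/{sys.argv[1]}.png",f["pixels"][...,::-1]);print(bot.state()["q"])
for m in bot.spot_point("selector_grip","wrist")[:1]:
    uv=np.array(m["centre"])*[512,384];print("pt",m["p"],uv,P[int(uv[1]),int(uv[0])])
Q=P.reshape(-1,3);Q=Q[~np.isnan(Q[:,0])]
q=RUn.inv().apply(Q-G);g=q[(abs(q[:,0])<.075)&(abs(q[:,1])<.075)&(q[:,2]>-.06)&(q[:,2]<.03)]
pl=g[(g[:,2]<-.03)];print("panel z",np.median(pl[:,2]),len(pl))
A=np.c_[pl[:,:2],np.ones(len(pl))];print("panel slopes deg",np.degrees(np.linalg.lstsq(A,pl[:,2],rcond=None)[0][:2]))
k=g[(g[:,2]>-.012)&(np.hypot(g[:,0],g[:,1])<.04)];print("bar",len(k),np.percentile(k,[2,50,98],axis=0))
t=k[k[:,2]>np.percentile(k[:,2],98)-.005]
rc=cv2.minAreaRect((t[:,:2]*1000).astype(np.float32));print("bar top rect",rc,"z",np.median(t[:,2]))
p,r=here();print("tcp in knob",RUn.inv().apply(p-G),(RK.inv()*r).as_rotvec(True))
E
python3 knob.py w6
```

```text
time_s: 27.65
tool_pos: [0.5153, -0.1013, 0.2318]
eef_rot: [0.215, 0.952, 0.02, 0.218]
force: [-0.1, 0.4, 0.2]
grip_width: 0.0622
finger_force: 0.0
[-0.2817 -0.2975  2.2302  0.092   0.7741 -1.462 ]
pt 0.71 [220.9792 241.1136] [ 0.6268 -0.1727  0.114 ]
panel z -0.03896297262819814 10121
panel slopes deg [-0.209  -0.1289]
bar 470 [[-0.0212 -0.0057 -0.0105]
 [-0.0056  0.0025  0.0041]
 [ 0.014   0.0079  0.006 ]]
bar top rect ((-2.8827219009399414, 0.7509393692016602), (14.41288948059082, 37.388641357421875), 87.37975311279297) z 0.004405918478636182
tcp in knob [-0.0647  0.0585  0.1627] [-0.2859 -0.2873 17.2971]
```

View pics/w6.png

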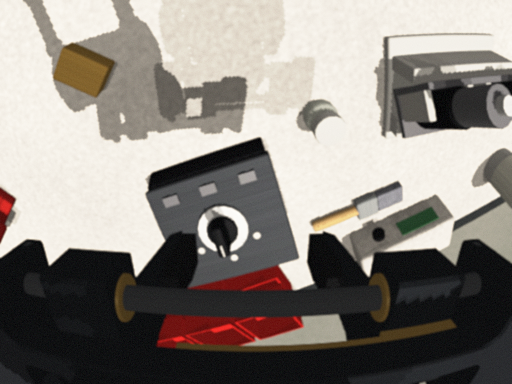

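The unit appears rotated in view, with the selector at (222,232) and its pointer at the middle dot (233,257). The bar measures 37 × 14 mm, matching the text. The move stopped short on speed limits, so I realign above the bar.

```bash
sed -i 's/G=np.array(\[.633,-.1755,.112\])/G=np.array([.633,-.1755,.112])+RUn.apply([-.0029,.0008,-.0026])/' h.py
python3 - <<'E'
from h import *
print(G);seq((G+RUn.apply([0,0,.075]),RK,dict(wmax=4,vmax=.03)))
E
```

```text
[ 0.63159674 -0.17449492  0.10841801]
5 x t(mm) [-14.2  -9.2  18.1] w(deg) [ 0.06  0.06 -3.46] | end p [ 0.6002 -0.1701  0.1764]
```

```bash
python3 -m handwheel '[{"tx":-0.0142,"ty":-0.0092,"tz":0.0181,"wx":0.06,"wy":0.06,"wz":-3.46},{"tx":-0.0142,"ty":-0.0092,"tz":0.0181,"wx":0.06,"wy":0.06,"wz":-3.46},{"tx":-0.0142,"ty":-0.0092,"tz":0.0181,"wx":0.06,"wy":0.06,"wz":-3.46},{"tx":-0.0142,"ty":-0.0092,"tz":0.0181,"wx":0.06,"wy":0.06,"wz":-3.46},{"tx":-0.0142,"ty":-0.0092,"tz":0.0181,"wx":0.06,"wy":0.06,"wz":-3.46},{"tx":0,"ty":0,"tz":0,"wx":0,"wy":0,"wz":0},{"tx":0,"ty":0,"tz":0,"wx":0,"wy":0,"wz":0}]' 0.7; python3 knob.py w7
python3 - <<'E'
from h import *
seq((G+RUn.apply([0,0,-.016]),RK,dict(vmax=.025)))
E
```

```text
time_s: 28.45
tool_pos: [0.6009, -0.1689, 0.1777]
eef_rot: [0.068, 0.974, -0.015, 0.216]
force: [-0.3, 0.3, -0.2]
grip_width: 0.0615
finger_force: 0.0
[-0.3664 -0.0252  2.1051  0.1611  0.6394 -1.9079]
pt 0.76 [248.5248 200.6016] [ 0.6236 -0.1745  0.114 ]
panel z -0.03642000767055901 21639
panel slopes deg [-0.0153 -0.021 ]
bar 894 [[-0.0186 -0.0073 -0.0079]
 [-0.0036 -0.0005  0.0071]
 [ 0.017   0.0058  0.0086]]
bar top rect ((-0.220947265625, -0.5252971649169922), (13.708226203918457, 37.111732482910156), 89.47205352783203) z 0.00718557020714089
tcp in knob [0.0017 0.001  0.0769] [-0.0016 -0.1751 -0.1013]
4 x t(mm) [ 0.5 -0.3 23.2] w(deg) [0.   0.04 0.03] | end p [ 0.6383 -0.1754  0.0939]
```

```bash
python3 -m handwheel '[{"tx":0.0005,"ty":-0.0005,"tz":0.03,"wx":0,"wy":0,"wz":0},{"tx":0.0005,"ty":-0.0005,"tz":0.03,"wx":0,"wy":0,"wz":0},{"tx":0.0005,"ty":-0.0005,"tz":0.02,"wx":0,"wy":0,"wz":0},{"tx":0.0005,"ty":0,"tz":0.012,"wx":0,"wy":0,"wz":0},{"tx":0,"ty":0,"tz":0,"wx":0,"wy":0,"wz":0},{"tx":0,"ty":0,"tz":0,"wx":0,"wy":0,"wz":0}]' 0.7
python3 - <<'E'
from h import *
p,r=here();print("tcp in knob",RUn.inv().apply(p-G),(RK.inv()*r).as_rotvec(True))
E
python3 -m handwheel '[{"tx":0,"ty":0,"tz":0,"wx":0,"wy":0,"wz":0},{"tx":0,"ty":0,"tz":0,"wx":0,"wy":0,"wz":0},{"tx":0,"ty":0,"tz":0,"wx":0,"wy":0,"wz":0},{"tx":0,"ty":0,"tz":0,"wx":0,"wy":0,"wz":0},{"tx":0,"ty":0,"tz":0,"wx":0,"wy":0,"wz":0},{"tx":0,"ty":0,"tz":0,"wx":0,"wy":0,"wz":0},{"tx":0,"ty":0,"tz":0,"wx":0,"wy":0,"wz":0},{"tx":0,"ty":0,"tz":0,"wx":0,"wy":0,"wz":0}]' 0.05
```

```text
time_s: 29.15
tool_pos: [0.6387, -0.177, 0.0957]
eef_rot: [0.067, 0.973, -0.016, 0.218]
force: [-0.2, -0.4, -0.2]
grip_width: 0.0613
finger_force: 0.0
tcp in knob [ 0.00131745 -0.00148782 -0.01468741] [ 0.04161877 -0.25528117 -0.10948982]
time_s: 29.95
tool_pos: [0.6386, -0.1767, 0.0947]
eef_rot: [0.067, 0.974, -0.015, 0.217]
force: [-1.5, 5.6, 1.8]
grip_width: 0.0137
finger_force: 30.0
```

```bash
python3 -m handwheel '[{"tx":0,"ty":0,"tz":0,"wx":0,"wy":0,"wz":6},{"tx":0,"ty":0,"tz":0,"wx":0,"wy":0,"wz":6},{"tx":0,"ty":0,"tz":0,"wx":0,"wy":0,"wz":6},{"tx":0,"ty":0,"tz":0,"wx":0,"wy":0,"wz":6},{"tx":0,"ty":0,"tz":0,"wx":0,"wy":0,"wz":6},{"tx":0,"ty":0,"tz":0,"wx":0,"wy":0,"wz":0}]'; python3 -m handwheel '[{"tx":0,"ty":0,"tz":0,"wx":0,"wy":0,"wz":6},{"tx":0,"ty":0,"tz":0,"wx":0,"wy":0,"wz":6},{"tx":0,"ty":0,"tz":0,"wx":0,"wy":0,"wz":6},{"tx":0,"ty":0,"tz":0,"wx":0,"wy":0,"wz":6},{"tx":0,"ty":0,"tz":0,"wx":0,"wy":0,"wz":6},{"tx":0,"ty":0,"tz":0,"wx":0,"wy":0,"wz":0},{"tx":0,"ty":0,"tz":0,"wx":0,"wy":0,"wz":0}]'
python3 - <<'E'
from h import *
p,r=here();print("tcp in knob",RUn.inv().apply(p-G),(RK.inv()*r).as_rotvec(True))
E
```

```text
time_s: 30.55
tool_pos: [0.6385, -0.1769, 0.0947]
eef_rot: [0.317, 0.923, 0.041, 0.214]
force: [-1.1, 3.0, 2.5]
grip_width: 0.0139
finger_force: 30.0
time_s: 31.25
tool_pos: [0.6383, -0.1771, 0.0946]
eef_rot: [0.543, 0.811, 0.095, 0.196]
force: [-3.9, 2.0, 4.4]
grip_width: 0.0137
finger_force: 30.0
tcp in knob [ 0.00049828 -0.00165904 -0.01546896] [-5.69735999e-02 -1.65957533e-01  5.96703680e+01]
```

```bash
python3 -m handwheel '[{"tx":0,"ty":0,"tz":0,"wx":0,"wy":0,"wz":0},{"tx":0,"ty":0,"tz":0,"wx":0,"wy":0,"wz":0},{"tx":0,"ty":0,"tz":0,"wx":0,"wy":0,"wz":0},{"tx":0,"ty":0,"tz":0,"wx":0,"wy":0,"wz":0},{"tx":0,"ty":0,"tz":0,"wx":0,"wy":0,"wz":0}]' 0.7; python3 -m handwheel '[{"tx":0,"ty":0,"tz":-0.02,"wx":0,"wy":0,"wz":0},{"tx":0,"ty":0,"tz":-0.04,"wx":0,"wy":0,"wz":0},{"tx":0,"ty":0,"tz":-0.04,"wx":0,"wy":0,"wz":0},{"tx":0,"ty":0,"tz":-0.04,"wx":0,"wy":0,"wz":0},{"tx":0,"ty":0,"tz":-0.02,"wx":0,"wy":0,"wz":0},{"tx":0,"ty":0,"tz":0,"wx":0,"wy":0,"wz":0},{"tx":0,"ty":0,"tz":0,"wx":0,"wy":0,"wz":0}]'; python3 knob.py w8
python3 - <<'E'
from fit import *
f=bot.grab_frame("top");P=pts(f).reshape(-1,3);cv2.imwrite("pics/top8.png",cv2.resize(f["pixels"][110:290,140:360,::-1],(733,600),interpolation=cv2.INTER_CUBIC))
for n,b in(("slim_tool","L"),("stout_tool","R")):
  o=bay(b,0);ax=Rc.inv().apply(P-o);q=P[(np.hypot(ax[:,0],ax[:,1])<.034)&(ax[:,2]>.072)&(ax[:,2]<.165)]
  if len(q)>30:
    x,e=fit(q,n,o,yaw=YAW,free=False);print(n,len(q),e,Rc.inv().apply(x[:3]-o))
E
```

```text
time_s: 31.75
tool_pos: [0.6386, -0.1773, 0.0947]
eef_rot: [0.545, 0.81, 0.095, 0.196]
force: [-0.3, -0.7, -0.3]
grip_width: 0.0514
finger_force: 0.0
time_s: 32.45
tool_pos: [0.5712, -0.1677, 0.2395]
eef_rot: [0.545, 0.809, 0.095, 0.197]
force: [-0.7, 0.1, 0.2]
grip_width: 0.0615
finger_force: 0.0
[-0.3866 -0.1435  2.0963  0.1494  0.7678 -0.8575]
pt 0.66 [252.3136 179.904 ] [ 0.6274 -0.1706  0.1151]
panel z -0.03644426086190403 15121
panel slopes deg [-0.1603 -0.0138]
bar 547 [[-0.0131 -0.0164 -0.0073]
 [-0.001   0.0016  0.0071]
 [ 0.0118  0.0174  0.0088]]
bar top rect ((0.1308751106262207, -0.0769195556640625), (13.074380874633789, 37.780479431152344), 29.719879150390625) z 0.007148740287145498
tcp in knob [-0.0014 -0.0014  0.1428] [-0.0132 -0.0267 59.9076]
slim_tool 236 1.3773729446973932 [0.0005 0.0018 0.0009]
stout_tool 286 1.0965112104625525 [ 0.001  -0.0003  0.0004]
```

View pics/w8.png

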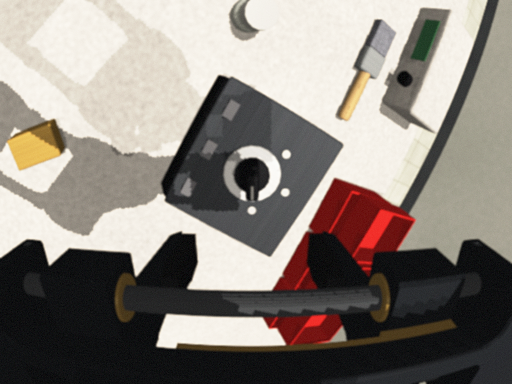

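View pics/top8.png

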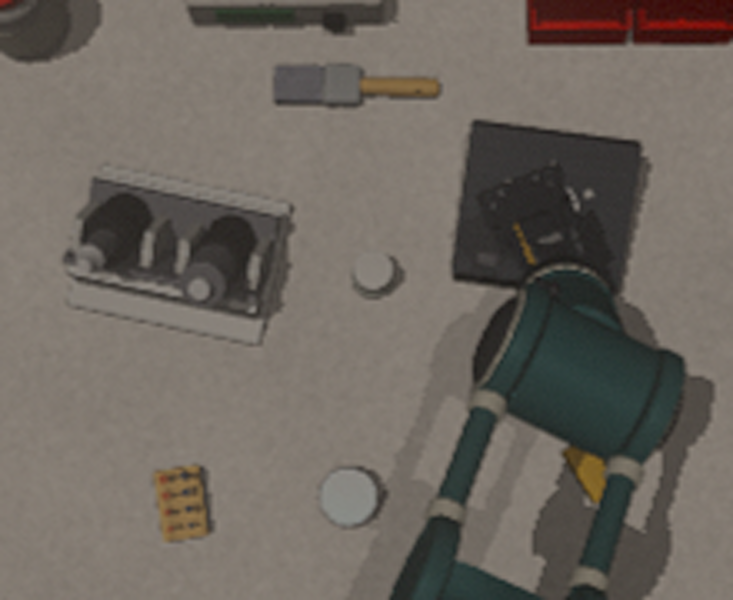

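The wrist view shows the pointer at (251,195) aimed at the right dot (252,211), with the bar 59.8° from its start. The top crop shows the slim tool in the left bay (115,230) and the stout tool in the right bay (225,260). The bystanders look in place, and the robot is clear of everything. Handing in.

```bash
python3 -c "
from bench import bot
print(bot.job_done())"
```

```text
the job is handed in; nothing more can be done
None
```

The job is handed in, with no verdict returned: the slim tool measures home in the left bay and the stout tool in the right bay (both within about 2 mm of seat centre), and the selector turned 59.8° onto the right dot.

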